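Chock the mister over the drain slot

ROBOT

A 6-joint arm with a two-finger parallel gripper is mounted at the origin on the work surface. World frame = base frame: x ahead of the robot, y to its left, z up, the work surface at z = 0. Lengths are in m, angles in degrees, forces in N, time in s.
With the tool pointing down it reaches from about 0.4 to 0.825 m from the base axis. Payload 7 kg.
Tool frame: the origin (TCP) lies on the mounting face of the last link; the fingertips stand 178 mm ahead of it and the grasp point (between the pads) lies 159 mm ahead of it (ctrl.tip_extent is the distance from the TCP to the fingertips, in m); z points along the fingers, y is the direction in which the jaws open and shut (so a half turn about z gives the same grasp; the last joint's range is limited). The gripper opens to 88 mm and grips with 3 to 60 N. Pads are 19 mm wide; open, the fingers measure 130 mm over their backs; the gripper's body (78 mm by 193 mm) begins 47 mm behind the grasp point.
Start: joints at [-48.18, 20.546, 0.682, 0, -70.136, -16.507], TCP at [0.289, -0.61, 0.405] pointing down, gripper open.
Joint ranges: [-176.03, 176.03], [-82.01, 121.73], [-58.28, 71.71], [-173.87, 95.51], [-174.79, -0.11], [-173.66, 173.66]. Speed limits (degrees/s): [136.94, 136.94, 172.46, 180, 180, 180].

INTERFACE

Orientations are given as [roll, pitch, yaw] about the fixed x, y, z axes, in that order (R = Rz(yaw) Ry(pitch) Rx(roll)).
In Python, from plant import ctrl gives the robot as it stands. The module is installed in compiled form; this text tells all that it offers.
- The arm moves only by the tool carry_out, never from a script. Its argument "moves" is text: rows parted by semicolons, each of 7 numbers parted by spaces: the finger opening in m, from 0 to 0.0876, then the shift along the tool's x, y, z in m, then the turn, a rotation vector about the tool's x, y, z in rad. A call has 1 to 20 rows; each row is the pose to reach, as a shift and turn from the pose commanded when the call began, along the tool's axes at that moment; what a row does not reach only later rows make up. A row lasts 1/10 s, in which the tool goes at most 50 mm and 8.59 degrees, less where a joint would pass 70% of its speed; a pose out of reach is approached as far as the arm can. A call with a gripper value outside its range is refused whole. The fingers move at their own pace and stop on an object; the grip force is fixed at half the most. Time passes only in rows, so rows that repeat a pose let the fingers close. It gives the time, the measured TCP pose, the force and the opening at its end, in the units of the state.
- ctrl.get_obs(): the state, without advancing time (a new reading comes with each control period).
- ctrl.snapshot(name): name is "scene" or "side" or "wrist"; returns a dict with "image" (420x560x3 uint8, red, green, blue), "K" (3x3 intrinsics, pixels), "R" (3x3) and "t" (3): a world point X has camera coordinates R X + t. Camera axes: x right, y down, z forward; pixel columns grow to the right and rows downward; lengths in m; the calibration is good to about 2 mm. A picture is of the moment at which its call begins. There is no depth.
- ctrl.close_job(): hands the job in, once; it reports no verdict.
Trained networks look in a picture, given as the dict that the camera call returned (one of the last four; its "shot" number tells which), for a name from the list of things; names that differ only in an ending like _2 or _b are one class to them, and where a whole thing is asked for, a point or a joint stands for the part that bears it (a point fixed in the world has none). Each returns a list of dicts, best first, with "confidence" (0 to 1); they miss things now and then, are a little off and sometimes report something else, mostly with a low value. They report only what shows in the picture. A call takes as long as a camera call. They do not tell look-alikes from the thing itself.
- ctrl.recognise(picture, label): "extent" ([left, top, right, bottom] in pixels, round what is visible of it).
- ctrl.trace(picture, label): "region" (420x560 bool, what is visible of it) and "extent" ([left, top, right, bottom] in pixels, round what is visible of it).
- ctrl.mark_of(picture, label): "at" ([row, column] in pixels: a listed point, or the origin of a listed thing).
The state is a dict: "clock": time; "joint_pos": joint angles; "qvel": joint speeds; "tau": joint torques, N m; "tool_pos": TCP position; "orientation": TCP orientation; "force": force on the tool from outside, world axes, zero at the start; "moment": the same for the moment, N m; "opening": finger opening in m.
Only numpy, scipy, OpenCV 4.12 (cv2) and the standard library are available. Lean on these libraries where they do the work, as an engineer would, in place of code of your own. Each camera call takes 0.05 s, during which the arm holds its last target.

TASK

Roll the wet steel mister up the sloping drip board until it lies straight across the board over the drain slot, and leave it lying there, chocked so that it stays put: one wedge chock below it and one above, both flat on the board, square to it and snug against the mister with their thin ends towards it. Push the mister only with a chock: do not touch it with the gripper, lift it or let it run away. Leave the planter, the scoop and the seed tray lid where they are.

Things in the scene. Friction and masses are not known exactly. Their poses are not given: they have to be found in the camera images.
- board: fixed wooden drip board sloping 7 degrees, 300 mm long up the slope, 250 mm wide, 8 mm thick. Origin at table height; x points level to its high end, y across to the left, z up. Its smooth top face is 30.3 mm above the table over the origin and reaches 165 mm down and 135 mm up the slope from there. A flush black drain slot, 12 mm wide, runs across it 30 mm up the slope; it does not hinder rolling or sliding.
- stops (a point): on the board's top face, midway between the two fixed stop blocks that the mister rests against at the start, 108.5 mm down the slope from the drain slot. Blocks: 15 mm wide, 8 mm thick along the slope, 12 mm high, centred 67.5 mm either side of this point, 120 mm clear between them.
- park (a point): where the middle of the mister's axis should come: the point 30 mm square above the middle of the drain slot. Fixed to the board; its x axis points up along the slope, y left across the board, z square out of the top face.
- mister: stainless steel mister on its side across the board, at the start against the stop blocks, 80 mm down the slope from the slot; rolls freely. Body: cylinder, radius 30 mm, 150 mm long; black round spray head (radius 16 mm) beyond its +y end, to 110 mm from the origin. 0.18 to 0.35 kg, centre of mass within 7 mm of the origin, which is on the axis at mid body; y along the axis, x and z turn as it rolls.
- chock_a: loose dark wooden wedge chock, one of two alike, starting flat on the table: 66 mm long, 45 mm wide, 30 mm high, 0.14 kg, parallel upright sides. Origin: centre of its underside; x points to its thin end (toe), z up. Flat top from x = -33 to +3 mm, then a 42 degree face falling to a blunt 3 mm high toe at x = +33 mm; the heel at x = -33 mm is upright.
- chock_b: loose dark wooden wedge chock, one of two alike, starting flat on the table: 66 mm long, 45 mm wide, 30 mm high, 0.14 kg, parallel upright sides. Origin: centre of its underside; x points to its thin end (toe), z up. Flat top from x = -33 to +3 mm, then a 42 degree face falling to a blunt 3 mm high toe at x = +33 mm; the heel at x = -33 mm is upright.
- chock_a_toe (a point): bottom edge of the thin end of chock_a, mid width, 33 mm along x from its origin. Pushed against the mister with both flat on the board, this point is 14.8 mm along the slope from the mister's axis.
- chock_b_toe (a point): bottom edge of the thin end of chock_b, mid width, 33 mm along x from its origin. Pushed against the mister with both flat on the board, this point is 14.8 mm along the slope from the mister's axis.
- planter: white square ceramic planter, 110 x 110 x 110 mm, short green stems to 140 mm; origin centre of underside. Leave alone.
- scoop: orange plastic scoop lying flat, 170 mm long along its y (blade +y to 78 mm, handle to -91 mm), 55 mm wide, 35 mm high; origin on the underside. Leave alone.
- lid_near (a point): middle of the top edge nearest the robot of the clear acrylic seed tray lid, a loose shell, open side down, 120 x 220 x 50 mm (x, y, z) beyond the board to the left; it reaches 120 mm along x from this point, 110 mm either way along y and 50 mm down. Leave alone.
- cabinet_corner (a point): bottom near left corner of the fixed compact plastic cabinet with a lever latch, beyond the board to the right; from here it reaches 200 mm along x, 240 mm along -y and 220 mm up; the latch stands 15 mm out of its front. Not used.
Mind the look-alikes: they are no part of the job. Leave any green or orange look-alike of the chock_a alone.

How it is judged:
By the outcome, as a careful person would: the job done as asked, in the order asked, and still so for the second after the job is handed in, with the robot touching nothing.
It also fails if it takes over 72 s, if anything falls off the work surface, if the arm or the gripper's body presses on something with over 40 N, if the wrist force passes 120 N, or if a joint passes its speed limit or range.

## Working session

There is one attempt and no reset: what is moved stays moved. The work goes in short steps, Python scripts to look and compute and a tool call to move; the robot and the scene stay as the last step left them, time stands still between calls to the robot, and variables do not carry over. Pictures are saved under pics/ and viewed, and the job is handed in when it is done.

Besides the shell and the picture viewer there is one more tool, called after ">>>" as a command line: name --argument value ..., lists and objects as JSON in quotes. carry_out: Moves the arm, as the interface text tells. Its arguments: {"type":"object","properties":{"moves":{"type":"string"}},"required":["moves"]}

```bash
ls; mkdir -p pics
python3 - <<'E'
from plant import ctrl
import cv2
o=ctrl.get_obs(); print({k:o[k] for k in('clock','joint_pos','tool_pos','orientation','force','opening')})
for n in("scene","side","wrist"):
    s=ctrl.snapshot(n); cv2.imwrite(f"pics/{n}0.png",s["image"][:,:,::-1])
    print(n,s["K"].tolist(),s["R"].tolist(),s["t"].tolist())
    for l in("chock_a","mister","board","park","chock_a_toe","stops","lid_near","planter","scoop","cabinet_corner"):
        print(l,[(r["at"],round(r["confidence"],2)) for r in ctrl.mark_of(s,l)][:5],[(r["extent"],round(r["confidence"],2)) for r in ctrl.recognise(s,l)][:5] if l in("chock_a","mister") else "")
E
```

```text
pics
{'clock': 0.0, 'joint_pos': array([-4.81790180e+01,  2.05892038e+01,  6.31888920e-01, -2.18349842e-02,
       -7.01331683e+01, -1.65071230e+01]), 'tool_pos': array([ 0.28852814, -0.60999607,  0.40372791]), 'orientation': array([ 1.79907413e+02, -6.03190784e-03, -1.54693573e+02]), 'force': array([-0.15634877, -0.38255962,  0.33424036]), 'opening': 0.08773848052401663}
scene [[404.9473555890002, 0.0, 282.2806178231188], [0.0, 404.9473555890002, 208.42734584461317], [0.0, 0.0, 1.0]] [[-0.6557721035604885, 0.7549013138311168, 0.009324943319158887], [0.5924561345454226, 0.5222353797731213, -0.6134051978527083], [-0.4679302050854896, -0.3967293970570841, -0.7897133079031746]] [0.32581566738645124, -0.33914448774839284, 1.3336762374205038]
chock_a [([282.2, 371.5], 0.89), ([300.6, 420.5], 0.7), ([276.8, 458.8], 0.7), ([245.1, 407.6], 0.63), ([282.5, 315.8], 0.6)] [([402.4, 281.0, 442.7, 314.7], 0.95), ([307.1, 268.4, 332.3, 303.2], 0.77), ([444.4, 265.4, 478.6, 290.3], 0.76), ([396.4, 229.9, 421.5, 250.9], 0.59), ([355.6, 261.0, 389.2, 293.8], 0.57)]
mister [([193.7, 273.1], 0.71)] [([
[... 1377 characters left out ...]
([379.1, 211.5], 0.62)] 
stops [([204.6, 304.6], 0.96)] 
lid_near [] 
planter [([153.0, 393.9], 0.94)] 
scoop [([140.0, 346.1], 0.88), ([347.7, 272.8], 0.23)] 
cabinet_corner [([126.9, 296.2], 0.79)] 
wrist [[347.72801408243157, 0.0, 279.91860429473127], [0.0, 347.72801408243157, 208.43028938251405], [0.0, 0.0, 1.0]] [[-0.4276306230455164, 0.9039535663117708, 1.3635816396188707e-05], [0.8606697645098284, 0.4071498717904934, 0.3057393307371201], [0.2763686065606961, 0.13075523642752043, -0.9521152563920415]] [0.6736346857997698, -0.03902893247522487, 0.3916073242528469]
chock_a [] []
mister [] []
board [] 
park [] 
chock_a_toe [] 
stops [] 
lid_near [] 
planter [] 
scoop [] 
cabinet_corner []
```

View pics/scene0.png

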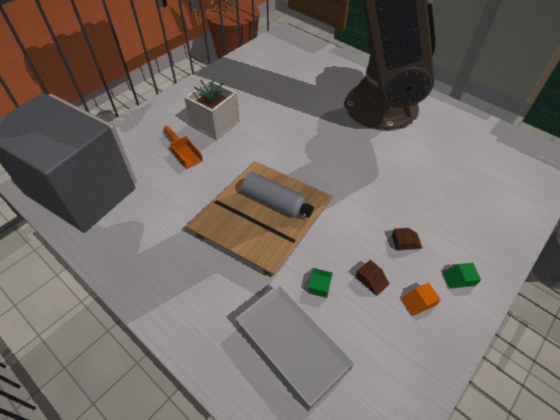

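View pics/side0.png

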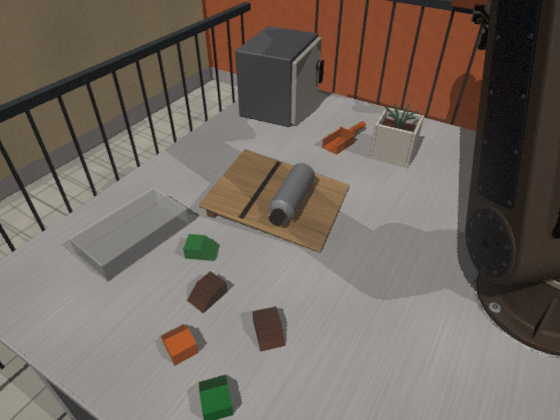

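```bash
cat > h.py <<'E'
from plant import ctrl
import numpy as np, cv2
from scipy.optimize import minimize
def proj(s,X):
    c=np.asarray(X)@np.array(s["R"]).T+np.array(s["t"]); p=c@np.array(s["K"]).T; return p[:,:2]/p[:,2:]
def Rz(a): c,s=np.cos(a),np.sin(a); return np.array([[c,-s,0],[s,c,0],[0,0,1]])
def Ry(a): c,s=np.cos(a),np.sin(a); return np.array([[c,0,s],[0,1,0],[-s,0,c]])
def onplane(s,px,z):
    K=np.array(s["K"]);R=np.array(s["R"]);t=np.array(s["t"])
    d=R.T@np.linalg.inv(K)@np.array([px[0],px[1],1]); o=-R.T@t
    return o+d*(z-o[2])/d[2]
W=np.array([[x,y,z] for y in(-.0225,.0225) for x,z in((-.033,0),(.033,0),(.033,.003),(.003,.03),(-.033,.03))])
TH=np.radians(7)
# board top frame: origin slot-mid; coordinates u up slope, y left, w normal
def slope_pt(b,u,y,w): # b=(x,y,yaw)
    P=np.stack(np.broadcast_arrays(np.asarray(u)*np.cos(TH)-np.asarray(w)*np.sin(TH),y,.0303+np.asarray(u)*np.sin(TH)+np.asarray(w)*np.cos(TH)),-1).astype(float)
    return P@Rz(b[2]).T+np.array([b[0],b[1],0])
def hullmask(p,sc=4):
    m=np.zeros((420*sc,560*sc),np.uint8)
    h=cv2.convexHull(np.round(((p+.5)*sc-.5)*16).astype(np.int32)); cv2.fillConvexPoly(m,h,1,cv2.LINE_8,4); 
    return cv2.resize(m.astype(np.float32),(560,420),interpolation=cv2.INTER_AREA)
def fit(obs,fn,x0,scale):
    # obs list of (shot,region,ignore)
    def cost(v):
        c=0
        for s,r,ig in obs:
            m=hullmask(proj(s,fn(v*scale)))
            w=1-ig if ig is not None else 1
            c+=np.sum(np.abs(m-r)*w)/np.sum(r)
        return c
    best=None
    for k in range(3):
        x=np.array(x0)/scale if best is None else best.x
        r=minimize(cost,x,method="Nelder-Mead",options=dict(initial_simplex=np.vstack([x]+[x+e*(4/(k+1)) for e in np.eye(len(x))]),maxiter=200,xatol=.05,fatol=1e-4))
        if best is None or r.fun<best.fun: best=r
    return best.x*scale,best.fun
def pick(s,label,uv):
    c=ctrl.trace(s,label); out=None
    for r in c:
        e=r["extent"]
        if e[0]-3<=uv[0]<=e[2]+3 and e[1]-3<=uv[1]<=e[3]+3 and (out is None or r["confidence"]>out["confidence"]): out=r
    return None if out is None else out["region"].astype(np.float32)
E
cat > m1.py <<'E'
from h import *
S={n:ctrl.snapshot(n) for n in("scene","side")}
# chocks
for name,uv in(("A",{"scene":(372,277),"side":(207,291)}),("B",{"scene":(407,238),"side":(268,328)})):
    ob=[]
    for n,s in S.items():
        g=onplane(s,uv[n],.015); r=pick(s,"chock_a",uv[n]); print(name,n,g.round(4),None if r is None else r.sum())
        if r is not None: ob.append((s,r,None))
    for lst,tag in((ob,"both"),(ob[:1],"1st"),(ob[1:],"2nd")):
        if not lst: continue
        res=[]
        for y0 in range(0,360,45):
            v,f=fit(lst,lambda v:W@Rz(v[2]).T+[v[0],v[1],0],[g[0],g[1],np.radians(y0)],np.array([.002,.002,np.radians(4)])); res.append((f,v))
            if tag!="both" and f<.12: break
        res.sort(key=lambda q:q[0])
        for f,v in res[:3]: print(tag,round(f,4),v[:2].round(4),np.degrees(v[2]).round(1)%360)
# board
ob=[]
for n,s in S.items():
    b=[r for r in ctrl.trace(s,"board")]; m=[r for r in ctrl.trace(s,"mister")]
    print(n,[(r["confidence"],r["extent"],r["region"].sum()) for r in b],[(r["confidence"],r["extent"],r["region"].sum()) for r in m])
    np.save(f"b_{n}.npy",b[0]["region"] if b else 0); np.save(f"m_{n}.npy",m[0]["region"] if m else 0)
E
python3 m1.py
```

```text
A scene [0.5628 0.3294 0.015 ] 703.0
A side [0.5608 0.3304 0.015 ] 928.0
both 0.1369 [0.5616 0.3321] 81.6
both 0.1376 [0.5615 0.3318] 81.9
both 0.1377 [0.5616 0.3317] 82.0
1st 0.0557 [0.5615 0.3323] 83.1
2nd 0.0696 [0.562  0.3308] 81.4
2nd 0.2484 [0.5642 0.3288] 23.6
B scene [0.4154 0.3349 0.015 ] 555.0
B side [0.4152 0.3371 0.015 ] 1062.0
both 0.1091 [0.4145 0.3359] 136.6
both 0.1092 [0.4145 0.3359] 136.6
both 0.1101 [0.4147 0.336 ] 136.2
1st 0.0456 [0.4148 0.3365] 137.2
1st 0.2385 [0.4187 0.3317] 300.3
2nd 0.0554 [0.4151 0.3351] 136.5
2nd 0.1937 [0.4191 0.3314] 315.4
2nd 0.1942 [0.4194 0.331 ] 315.4
scene [(0.93, [187.1, 159.2, 331.0, 277.4], np.int64(7245))] [(0.93, [240.6, 170.5, 312.3, 215.5], np.int64(1613)), (0.5, [395.8, 231.2, 421.3, 250.9], np.int64(529))]
side [(0.59, [200.8, 148.7, 351.6, 254.2], np.int64(7507))] [(0.68, [267.7, 164.7, 313.7, 224.8], np.int64(1592))]
```

```bash
cat > m2.py <<'E'
from h import *
S={n:ctrl.snapshot(n) for n in("scene","side")}
sl={"scene":((215,203),(294,240)),"side":((280,163),(243,217))}
for n,s in S.items(): print(n,[onplane(s,p,.034).round(4) for p in sl[n]])
us=np.array([-.165,-.165,.135,.135]);ys=np.array([-.125,.125,.125,-.125])
def B(b): return np.vstack([slope_pt(b,us,ys,0),slope_pt(b,us,ys,-.008)])
ob=[]
for n,s in S.items():
    b=np.load(f"b_{n}.npy").astype(np.float32); m=np.load(f"m_{n}.npy").astype(np.uint8)
    ig=cv2.dilate(m,np.ones((25,25))).astype(np.float32)
    ob.append((s,b,ig))
p=[onplane(S["scene"],q,.034) for q in sl["scene"]]; d=p[1]-p[0]; yaw=np.arctan2(d[1],d[0])-np.pi/2
c=(p[0]+p[1])/2-.03*np.array([np.cos(yaw),np.sin(yaw),0])
for l,t in((ob,"both"),(ob[:1],"scene"),(ob[1:],"side")):
    v,f=fit(l,B,[c[0],c[1],yaw],np.array([.002,.002,np.radians(1)])); print(t,f,v[:2].round(4),np.degrees(v[2]).round(2))
    if t=="both": np.save("board.npy",v)
v=np.load("board.npy")
for n,s in S.items():
    im=cv2.resize(s["image"][:,:,::-1],None,fx=3,fy=3,interpolation=cv2.INTER_CUBIC)
    def poly(P,c): cv2.polylines(im,[np.round((proj(s,P)+.5)*3*8).astype(np.int32)],True,c,1,cv2.LINE_AA,3)
    poly(slope_pt(v,us,ys,0),(255,255,0)); poly(slope_pt(v,np.array([.024,.024,.036,.036]),ys,0),(0,255,255))
    for y in(-.075,.075): 
        a=np.linspace(0,2*np.pi,30); poly(slope_pt(v,-.05+.03*np.cos(a),y,.03+.03*np.sin(a)),(0,0,255))
    for sg in(-1,1):
        y=sg*.0675; poly(slope_pt(v,-.0785+.004*np.array([-1,-1,1,1]),y+.0075*np.array([-1,1,1,-1]),.012),(255,0,255))
    for q in((.5616,.332,82),(.4147,.336,136.6)):
        P=W@Rz(np.radians(q[2])).T+[q[0],q[1],0]; poly(P[:5],(0,255,0));poly(P[5:],(0,255,0))
    x0,y0=(190,150) if n=="scene" else (150,140)
    cv2.imwrite(f"pics/ov_{n}.png",im[y0*3:y0*3+600,x0*3:x0*3+800])
E
python3 m2.py
```

```text
scene [array([ 0.66  , -0.0859,  0.034 ]), array([0.6133, 0.1377, 0.034 ])]
side [array([ 0.6486, -0.0868,  0.034 ]), array([0.6107, 0.1366, 0.034 ])]
both 0.043200768530368805 [0.6055 0.0192] 9.56
scene 0.018124569207429886 [0.6059 0.0191] 9.33
side 0.022878646850585938 [0.6046 0.0197] 9.97
```

View pics/ov_scene.png

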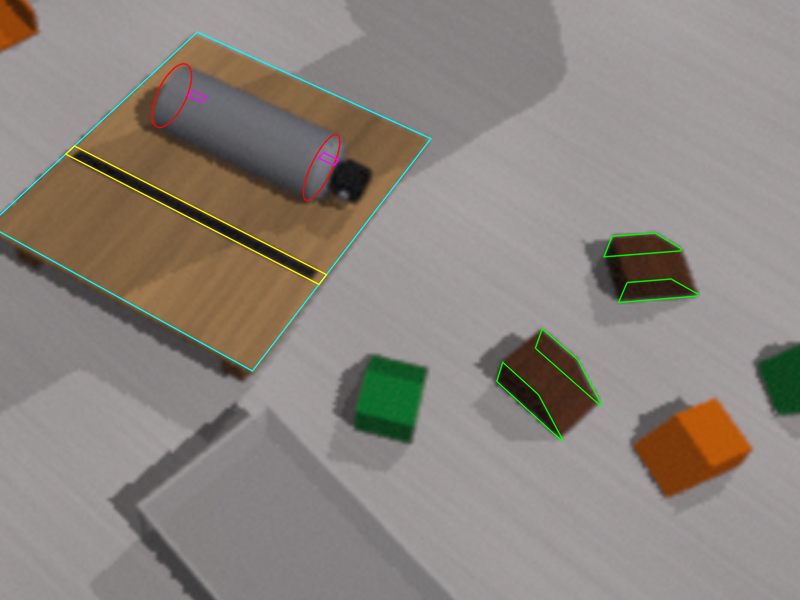

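View pics/ov_side.png

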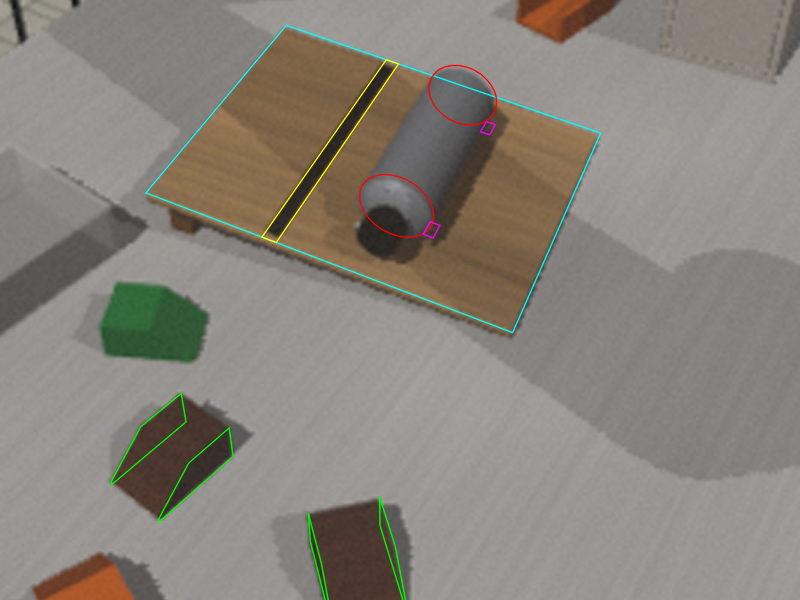

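```bash
cat > pl.py <<'E'
from h import *
import json,sys
from scipy.spatial.transform import Rotation as Ro
FL=np.diag([-1.,1.,-1.]); G=np.array([-.013,0,.0215])
def load():
    d=json.load(open("cmd.json")); return np.array(d["p"]),np.array(d["R"])
def save(p,R): json.dump(dict(p=p.tolist(),R=R.tolist()),open("cmd.json","w"))
def applyrow(row):   # last row executed, updates the commanded pose
    p,R=load(); save(p+R@np.array(row[1:4]),R@Ro.from_rotvec(row[4:7]).as_matrix())
def row(p1,R1):
    p,R=load(); return np.r_[R.T@(p1-p),Ro.from_matrix(R.T@R1).as_rotvec()]
def show(t,p1,R1):
    r=row(p1,R1); print(t,*["%.4f"%v for v in r[:3]],*["%.4f"%v for v in r[3:]],"| tcp",p1.round(4))
def tool_for(pc,Rc,g=G):
    Rt=Rc@FL; return pc+Rc@np.array(g)-.159*Rt[:,2],Rt
def state():
    o=ctrl.get_obs(); p,R=load(); Rm=Ro.from_euler("xyz",o["orientation"],degrees=True).as_matrix()
    print("t",round(float(o["clock"]),2),"tcp",o["tool_pos"].round(4),"cmd-err mm",((o["tool_pos"]-p)*1e3).round(2),"rot err deg",np.degrees(Ro.from_matrix(R.T@Rm).as_rotvec()).round(2),"F",o["force"].round(1),"open",round(float(o["opening"]),4),"j",np.round(o["joint_pos"],1))
    return o,Rm
def bR(yaw): return Rz(yaw)@Ry(-TH)
E
python3 - <<'E'
from pl import *
save(np.array([.289,-.61,.405]),Ro.from_euler("xyz",[180,0,-154.687],degrees=True).as_matrix())
o,Rm=state()
s=ctrl.snapshot("wrist"); C=-np.array(s["R"]).T@np.array(s["t"]); print("cam in tool",Rm.T@(C-o["tool_pos"]), "axis",Rm.T@np.array(s["R"])[2])
s=ctrl.snapshot("scene")
for n,uv in(("green",(320,283)),("orange",(421,299)),("planter",(218,123)),("green2",(462,275)),("lidc",(266,289)),("lidc2",(350,352)),("cab",(136,182))): print(n,onplane(s,uv,.01).round(3))
Rc=Rz(np.radians(82)); pc=np.array([.5616,.332,0])
p,R=tool_for(pc,Rc); 
p2=p.copy(); p2[2]=.36
show("above",p2,R); show("grasp",p,R)
E
```

```text
t 2.55 tcp [ 0.2886 -0.6102  0.4046] cmd-err mm [-0.44 -0.19 -0.36] rot err deg [-0.  0.  0.] F [0.9 0.4 0.1] open 0.0879 j [-48.2  20.5   0.7  -0.  -70.1 -16.5]
cam in tool [0.0824795  0.00132799 0.01985859] axis [-3.05752117e-01 -1.00301008e-05  9.52111151e-01]
green [0.651 0.248 0.01 ]
orange [0.534 0.441 0.01 ]
planter [ 0.424 -0.328  0.01 ]
green2 [0.418 0.483 0.01 ]
lidc [0.743 0.165 0.01 ]
lidc2 [0.735 0.39  0.01 ]
cab [ 0.741 -0.317  0.01 ]
above -0.6421 0.7241 0.0450 0.0000 0.0000 -0.9894 | tcp [0.5598 0.3191 0.36  ]
grasp -0.6421 0.7241 0.2245 0.0000 0.0000 -0.9894 | tcp [0.5598 0.3191 0.1805]
```

>>> carry_out --moves "0.065 -0.642 0.724 0.045 0 0 -0.989; 0.065 -0.642 0.724 0.045 0 0 -0.989; 0.065 -0.642 0.724 0.045 0 0 -0.989; 0.065 -0.642 0.724 0.045 0 0 -0.989; 0.065 -0.642 0.724 0.045 0 0 -0.989; 0.065 -0.642 0.724 0.045 0 0 -0.989; 0.065 -0.642 0.724 0.045 0 0 -0.989; 0.065 -0.642 0.724 0.045 0 0 -0.989; 0.065 -0.642 0.724 0.045 0 0 -0.989; 0.065 -0.642 0.724 0.045 0 0 -0.989; 0.065 -0.642 0.724 0.045 0 0 -0.989; 0.065 -0.642 0.724 0.045 0 0 -0.989; 0.065 -0.642 0.724 0.045 0 0 -0.989; 0.065 -0.642 0.724 0.045 0 0 -0.989; 0.065 -0.642 0.724 0.045 0 0 -0.989; 0.065 -0.642 0.724 0.045 0 0 -0.989; 0.065 -0.642 0.724 0.045 0 0 -0.989; 0.065 -0.642 0.724 0.045 0 0 -0.989; 0.065 -0.642 0.724 0.045 0 0 -0.989; 0.065 -0.642 0.724 0.045 0 0 -0.989"

```text
clock: 4.65
tool_pos: [0.5601, 0.3227, 0.3587]
orientation: [-180.0, -0.0, -97.9]
force: [-0.5, -0.9, -1.1]
opening: 0.0648
```

```bash
cat > wr.py <<'E'
from pl import *
def wristfit(g0,name):
    s=ctrl.snapshot("wrist"); cv2.imwrite(f"pics/{name}.png",s["image"][:,:,::-1])
    uv=proj(s,np.array([[g0[0],g0[1],.015]]))[0]; r=pick(s,"chock_a",uv); print("uv",uv.round(0),None if r is None else r.sum())
    if r is None: return
    v,f=fit([(s,r,None)],lambda v:W@Rz(v[2]).T+[v[0],v[1],0],[g0[0],g0[1],np.radians(g0[2])],np.array([.002,.002,np.radians(3)]))
    print("wrist fit",v[:2].round(4),np.degrees(v[2]).round(2),f); return v
E
python3 - <<'E'
from wr import *
applyrow([0,-.642,.724,.045,0,0,-.989]); state()
wristfit((.5616,.332,82),"w1"); state()
E
```

```text
t 4.65 tcp [0.5601 0.3227 0.3587] cmd-err mm [ 0.25  3.76 -1.3 ] rot err deg [ 0.01  0.01 -0.13] F [-0.5 -0.9 -1.1] open 0.0648 j [ 47.2  19.7  -6.8   0.  -63.5 -55.1]
uv [280. 196.] 3173.0
wrist fit [0.5615 0.3336] 82.9 0.029270406812429428
t 4.75 tcp [0.5597 0.3213 0.3584] cmd-err mm [-0.09  2.32 -1.57] rot err deg [-0.04  0.06 -0.13] F [-0.9 -0.5  0.3] open 0.065 j [ 47.1  19.6  -7.    0.  -63.5 -55. ]
```

View pics/w1.png

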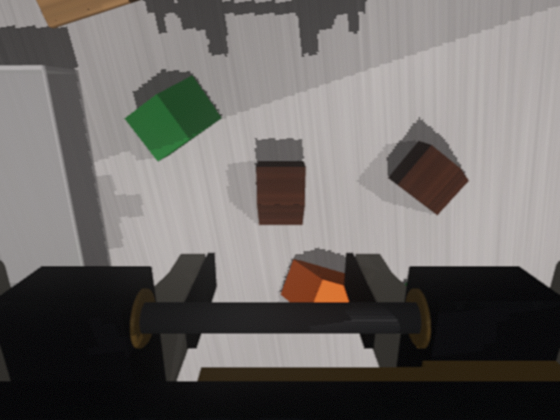

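Run:
```python
from pl import *
p,R=tool_for(np.array([.5616,.333,0]),Rz(np.radians(82.5)))
p2=p.copy(); p2[2]+=.05
show("above",p2,R); show("grasp",p,R)
```

```text
above -0.0011 0.0001 0.1295 0.0000 0.0000 -0.0091 | tcp [0.5599 0.3201 0.2305]
grasp -0.0011 0.0001 0.1795 0.0000 0.0000 -0.0091 | tcp [0.5599 0.3201 0.1805]
```

>>> carry_out --moves "0.065 -0.001 0 0.05 0 0 -0.009; 0.065 -0.001 0 0.09 0 0 -0.009; 0.065 -0.001 0 0.13 0 0 -0.009; 0.065 -0.001 0 0.13 0 0 -0.009; 0.065 -0.001 0 0.15 0 0 -0.009; 0.065 -0.001 0 0.165 0 0 -0.009; 0.065 -0.001 0 0.178 0 0 -0.009; 0.065 -0.001 0 0.178 0 0 -0.009; 0.065 -0.001 0 0.178 0 0 -0.009"

```text
clock: 5.65
tool_pos: [0.5597, 0.3198, 0.1823]
orientation: [-180.0, 0.0, -97.5]
force: [-0.2, -0.2, 0.0]
opening: 0.0649
```

Run:
```python
from pl import *
applyrow([0,-.001,0,.178,0,0,-.009]); state()
s=ctrl.snapshot("wrist"); cv2.imwrite("pics/w2.png",s["image"][:,:,::-1])
```

```text
t 5.65 tcp [0.5597 0.3198 0.1823] cmd-err mm [-0.21 -0.12  0.27] rot err deg [ 0.02 -0.01 -0.01] F [-0.2 -0.2  0. ] open 0.0649 j [ 47.1  29.8 -17.2   0.  -43.  -54.6]
```

View pics/w2.png

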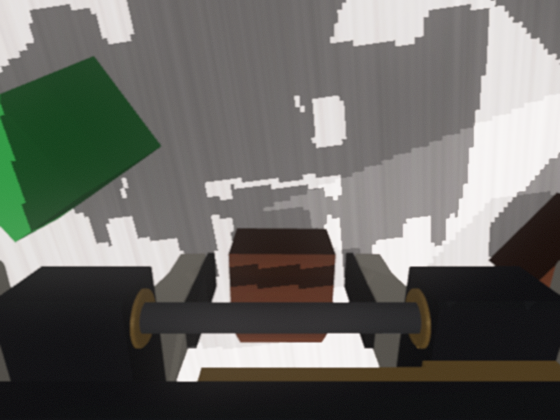

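>>> carry_out --moves "0.03 0 0 0 0 0 0; 0.03 0 0 0 0 0 0; 0.03 0 0 0 0 0 0; 0.03 0 0 0 0 0 0; 0.03 0 0 0 0 0 0; 0.03 0 0 0 0 0 0; 0.03 0 0 0 0 0 0; 0.03 0 0 0 0 0 0"

```text
clock: 6.5
tool_pos: [0.5596, 0.3199, 0.1821]
orientation: [-180.0, 0.0, -97.5]
force: [-2.4, 0.5, 5.2]
opening: 0.0445
```

Run:
```python
from pl import *
o,Rm=state()
np.save("graspz.npy",o["tool_pos"])
v=np.load("board.npy"); b=v
# lower chock targets: toe at u; tool from measured height above underside
g=np.array([-.013,0,o["tool_pos"][2]-.159]); print(g, np.degrees(v[2]))
Rc=bR(b[2])
p0,R0=load(); up=p0.copy(); up[2]+=.13; show("lift",up,R0)
for u,w in((-.120,.08),(-.105,.04),(-.071-.033,.01),(-.071-.033,.002)):
    pc=slope_pt(b,u,0,w); p,R=tool_for(pc,Rc,g); show(f"u{u} w{w}",p,R)
```

```text
t 6.5 tcp [0.5596 0.3199 0.1821] cmd-err mm [-0.38 -0.04  0.09] rot err deg [ 0.02 -0.02 -0.01] F [-2.4  0.5  5.2] open 0.0445 j [ 47.1  29.8 -17.2   0.  -43.  -54.6]
[-0.013       0.          0.02308669] 9.562276336305441
lift -0.0000 0.0000 -0.1300 0.0000 0.0000 0.0000 | tcp [0.5599 0.32   0.312 ]
u-0.12 w0.08 0.3403 0.0723 -0.0922 0.0778 -0.1052 1.2712 | tcp [ 0.4438 -0.008   0.2742]
u-0.105 w0.04 0.3345 0.0534 -0.0544 0.0778 -0.1052 1.2712 | tcp [ 0.4633 -0.0047  0.2364]
u-0.104 w0.01 0.3332 0.0490 -0.0247 0.0778 -0.1052 1.2712 | tcp [ 0.4679 -0.0039  0.2067]
u-0.104 w0.002 0.3329 0.0481 -0.0168 0.0778 -0.1052 1.2712 | tcp [ 0.4688 -0.0038  0.1988]
```

>>> carry_out --moves "0.03 0 0 -0.05 0 0 0; 0.03 0 0 -0.1 0 0 0; 0.03 0 0 -0.13 0 0 0; 0.03 0.34 0.072 -0.092 0.078 -0.105 1.271; 0.03 0.34 0.072 -0.092 0.078 -0.105 1.271; 0.03 0.34 0.072 -0.092 0.078 -0.105 1.271; 0.03 0.34 0.072 -0.092 0.078 -0.105 1.271; 0.03 0.34 0.072 -0.092 0.078 -0.105 1.271; 0.03 0.34 0.072 -0.092 0.078 -0.105 1.271; 0.03 0.34 0.072 -0.092 0.078 -0.105 1.271; 0.03 0.34 0.072 -0.092 0.078 -0.105 1.271; 0.03 0.34 0.072 -0.092 0.078 -0.105 1.271; 0.03 0.34 0.072 -0.092 0.078 -0.105 1.271; 0.03 0.34 0.072 -0.092 0.078 -0.105 1.271; 0.03 0.34 0.072 -0.092 0.078 -0.105 1.271; 0.03 0.34 0.072 -0.092 0.078 -0.105 1.271; 0.03 0.34 0.072 -0.092 0.078 -0.105 1.271"

```text
clock: 8.2
tool_pos: [0.4438, -0.0076, 0.2736]
orientation: [-180.0, 7.0, -170.4]
force: [-1.1, -0.1, -1.3]
opening: 0.0447
```

Run:
```python
from pl import *
applyrow([0,.34,.072,-.092,.078,-.105,1.271]); o,Rm=state()
S={n:ctrl.snapshot(n) for n in("scene","side","wrist")}
for n,s in S.items(): cv2.imwrite(f"pics/{n}3.png",s["image"][:,:,::-1])
# chock pose predicted from measured tool
b=np.load("board.npy"); g=np.array([-.013,0,.0231]); Rc=Rm@FL; pc=o["tool_pos"]+.159*Rm[:,2]-Rc@g
d=bR(b[2]).T@(pc-slope_pt(b,0,0,0)); print("chock in board",d.round(4),np.degrees(Ro.from_matrix(bR(b[2]).T@Rc).as_rotvec()).round(2))
for u,w in((-.104,.03),(-.104,.01),(-.104,.002),(-.104,-.002)):
    p,R=tool_for(slope_pt(b,u,0,w),bR(b[2]),g); show(f"u{u} w{w}",p,R)
```

```text
t 8.2 tcp [ 0.4438 -0.0076  0.2736] cmd-err mm [-0.34  0.08 -0.43] rot err deg [-0.    0.02 -0.06] F [-1.1 -0.1 -1.3] open 0.0447 j [  25.5    4.3  -41.9    3.2  -37.2 -108.3]
chock in board [-0.1201  0.0003  0.0793] [-0.01  0.02  0.08]
u-0.104 w0.03 -0.0156 -0.0002 0.0497 -0.0003 -0.0000 0.0002 | tcp [ 0.4655 -0.0043  0.2266]
u-0.104 w0.01 -0.0156 -0.0002 0.0697 -0.0003 -0.0000 0.0002 | tcp [ 0.4679 -0.0039  0.2067]
u-0.104 w0.002 -0.0156 -0.0002 0.0777 -0.0003 -0.0000 0.0002 | tcp [ 0.4688 -0.0038  0.1988]
u-0.104 w-0.002 -0.0156 -0.0002 0.0817 -0.0003 -0.0000 0.0002 | tcp [ 0.4693 -0.0037  0.1948]
```

View pics/side3.png

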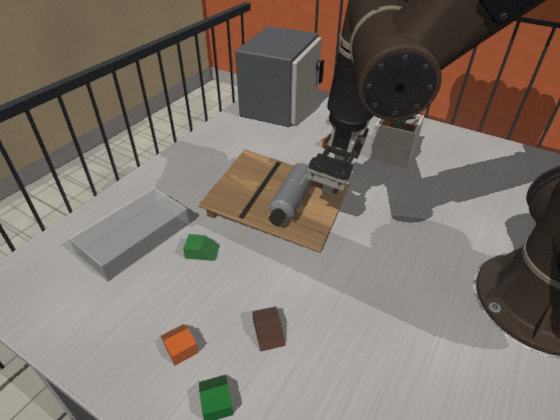

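View pics/scene3.png

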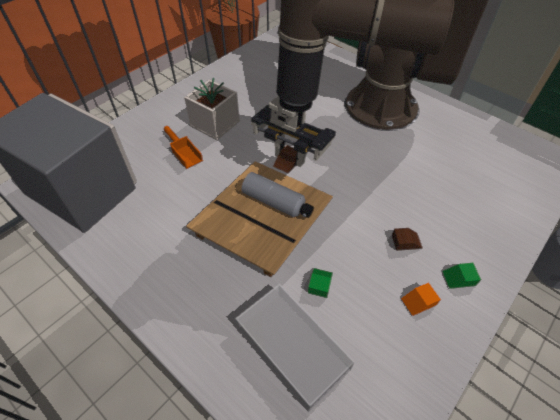

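View pics/wrist3.png

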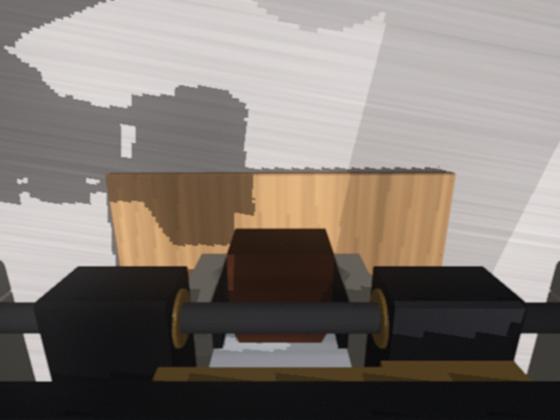

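>>> carry_out --moves "0.03 -0.008 0 0.025 0 0 0; 0.03 -0.0156 0 0.05 0 0 0; 0.03 -0.0156 0 0.065 0 0 0; 0.03 -0.0156 0 0.073 0 0 0; 0.03 -0.0156 0 0.076 0 0 0; 0.03 -0.0156 0 0.0775 0 0 0; 0.03 -0.0156 0 0.0775 0 0 0"

```text
clock: 9.05
tool_pos: [0.469, -0.0039, 0.2001]
orientation: [-179.9, 7.1, -170.4]
force: [-4.3, -4.2, 19.3]
opening: 0.0449
```

```bash
cat > st.py <<'E'
from pl import *
def rep(g=np.array([-.013,0,.0231])):
    o,Rm=state(); b=np.load("board.npy"); Rc=Rm@FL; pc=o["tool_pos"]+.159*Rm[:,2]-Rc@g
    d=bR(b[2]).T@(pc-slope_pt(b,0,0,0)); print("chock in board mm",(d*1e3).round(2),np.degrees(Ro.from_matrix(bR(b[2]).T@Rc).as_rotvec()).round(2),"Fboard",(bR(b[2]).T@o["force"]).round(1))
E
python3 - <<'E'
from st import *
applyrow([0,-.0156,0,.0775,0,0,0]); rep()
s=ctrl.snapshot("scene"); cv2.imwrite("pics/scene4.png",cv2.resize(s["image"][140:260,180:340,::-1],None,fx=5,fy=5,interpolation=cv2.INTER_CUBIC))
s=ctrl.snapshot("side"); cv2.imwrite("pics/side4.png",cv2.resize(s["image"][130:250,200:360,::-1],None,fx=5,fy=5,interpolation=cv2.INTER_CUBIC))
E
```

```text
t 9.05 tcp [ 0.469  -0.0039  0.2001] cmd-err mm [ 0.24 -0.27  1.12] rot err deg [ 0.03 -0.09 -0.07] F [-4.3 -4.2 19.3] open 0.0449 j [  24.5   13.7  -44.2    4.4  -25.4 -108.7]
chock in board mm [-103.41   -0.23    3.33] [-0.05 -0.09  0.08] Fboard [-2.5 -3.4 19.7]
```

View pics/side4.png

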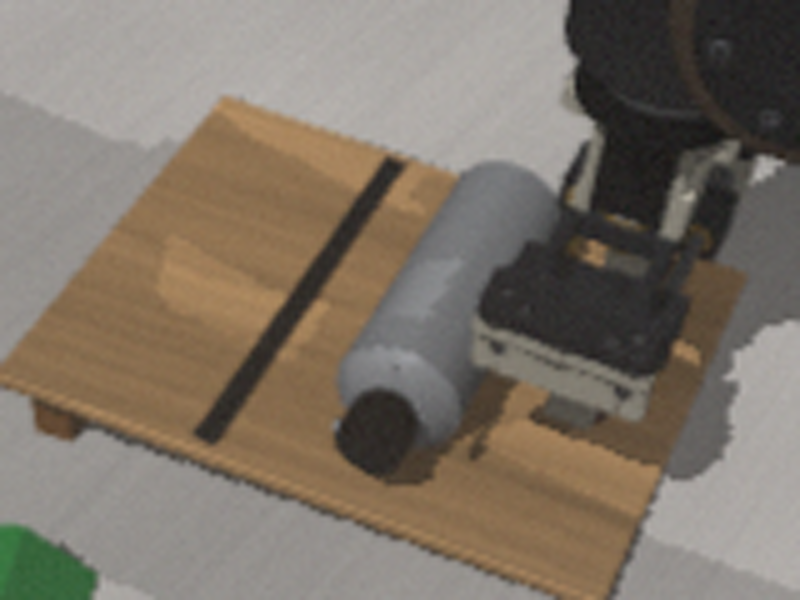

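View pics/scene4.png

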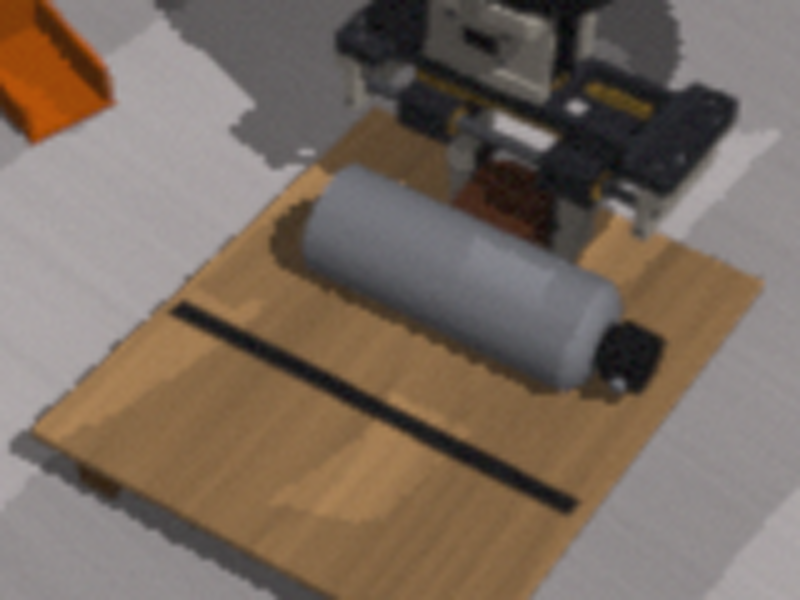

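>>> carry_out --moves "0.03 0 0 -0.0015 0 0 0; 0.03 0 0 -0.0015 0 0 0"

```text
clock: 9.35
tool_pos: [0.4683, -0.0038, 0.2004]
orientation: [-180.0, 7.0, -170.4]
force: [-1.7, -1.3, 3.2]
opening: 0.0448
```

Run:
```python
from st import *
applyrow([0,0,0,-.0015,0,0,0]); rep()
o,Rm=state(); s=ctrl.snapshot("wrist")
g=np.array([-.013,0,.0231]); Rc=Rm@FL; pc=o["tool_pos"]+.159*Rm[:,2]-Rc@g
im=cv2.resize(s["image"][190:400,180:390,::-1],None,fx=3.5,fy=3.5,interpolation=cv2.INTER_CUBIC)
P=proj(s,pc+W@Rc.T); k=3.5
for q in(P[:5],P[5:],P[[4,9]],P[[3,8]],P[[0,5]],P[[2,7]]): cv2.polylines(im,[np.round(((q-[180,190]+.5)*k)*8).astype(np.int32)],True,(0,255,0),1,cv2.LINE_AA,3)
b=np.load("board.npy")
us=np.array([-.165,-.165,.135,.135]);ys=np.array([-.125,.125,.125,-.125])
q=proj(s,slope_pt(b,us[:2],ys[:2],0)); print(q)
cv2.polylines(im,[np.round(((q-[180,190]+.5)*k)*8).astype(np.int32)],False,(255,255,0),1,cv2.LINE_AA,3)
cv2.imwrite("pics/w4z.png",im[:600]); cv2.imwrite("pics/w4.png",s["image"][:,:,::-1])
```

```text
t 9.35 tcp [ 0.4683 -0.0038  0.2004] cmd-err mm [-0.29 -0.15 -0.02] rot err deg [-0.01 -0.04 -0.  ] F [-1.7 -1.3  3.2] open 0.0448 j [  24.5   13.6  -44.1    4.2  -25.5 -108.6]
chock in board mm [-1.0422e+02  8.0000e-02  3.7400e+00] [-0.01 -0.04  0.02] Fboard [-1.5 -1.   3.4]
t 9.35 tcp [ 0.4683 -0.0038  0.2004] cmd-err mm [-0.29 -0.15 -0.02] rot err deg [-0.01 -0.04 -0.  ] F [-1.7 -1.3  3.2] open 0.0448 j [  24.5   13.6  -44.1    4.2  -25.5 -108.6]
[[ 18.9564185  172.68842177]
 [534.42422602 172.92976963]]
```

View pics/w4z.png

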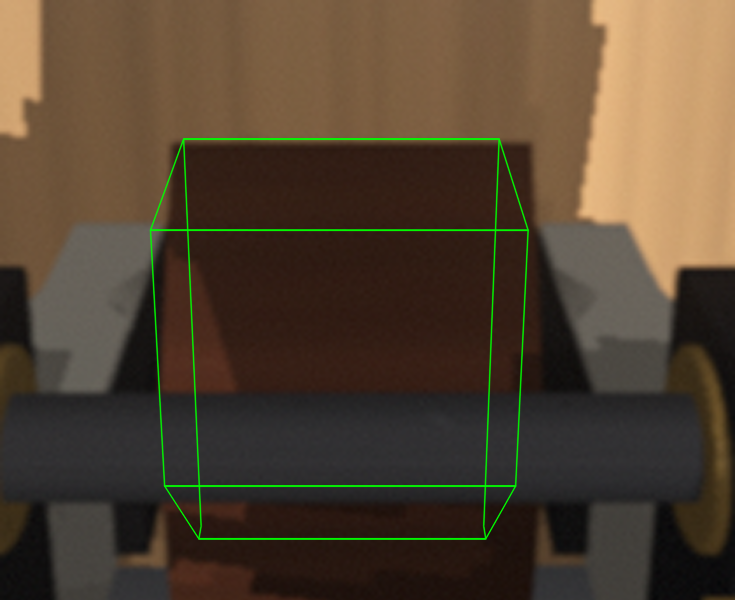

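View pics/w4.png

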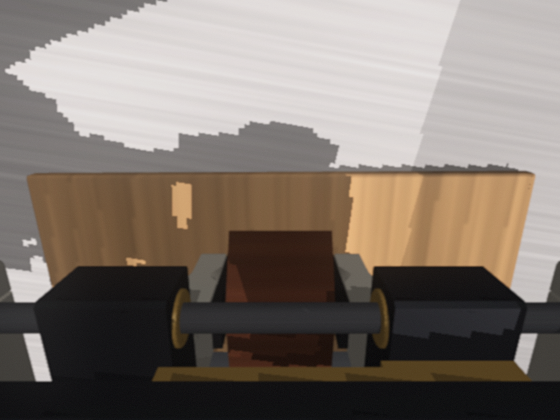

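Run:
```python
import cv2,numpy as np
a=cv2.imread("pics/wrist3.png")[215:375,200:360]; b=cv2.imread("pics/w4.png")[215:375,200:360]
im=np.hstack([a,b]).astype(float); im=np.clip((im/120)**.6*255,0,255).astype(np.uint8)
cv2.imwrite("pics/cmp.png",cv2.resize(im,None,fx=2.5,fy=2.5,interpolation=cv2.INTER_CUBIC))
```

```text
(no output)
```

View pics/cmp.png

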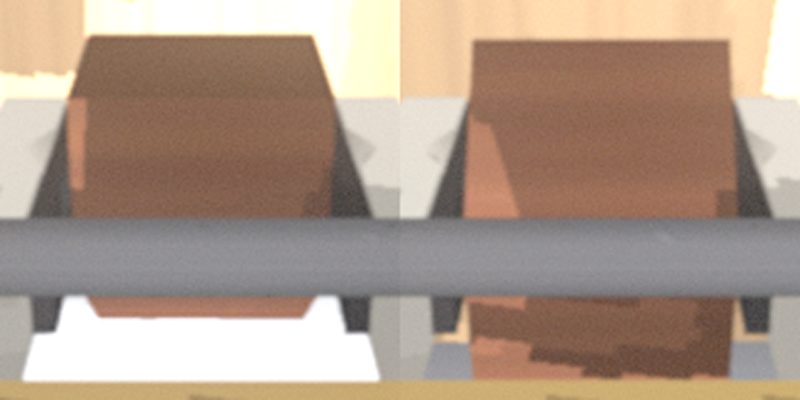

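>>> carry_out --moves "0.03 0 0 -0.015 0 0 0; 0.03 0 0 -0.03 0 0 0; 0.03 0.01 0 -0.03 0 0 0; 0.03 0.017 0 -0.03 0 0 0; 0.03 0.017 0 -0.03 0 0 0; 0.03 0.017 0 -0.015 0 0 0; 0.03 0.017 0 -0.006 0 0 0; 0.03 0.017 0 -0.003 0 0 0; 0.03 0.017 0 -0.001 0 0 0; 0.03 0.017 0 -0.001 0 0 0"

```text
clock: 10.4
tool_pos: [0.4513, -0.0066, 0.1988]
orientation: [-180.0, 6.9, -170.4]
force: [-0.4, 0.2, -1.4]
opening: 0.0447
```

```bash
cat > look.py <<'E'
from st import *
import sys
def look(tag,wz=True):
    for n,(x0,y0) in(("scene",(180,140)),("side",(200,130))):
        s=ctrl.snapshot(n); cv2.imwrite(f"pics/{n}{tag}.png",cv2.resize(s["image"][y0:y0+120,x0:x0+160,::-1],None,fx=5,fy=5,interpolation=cv2.INTER_CUBIC))
    s=ctrl.snapshot("wrist"); cv2.imwrite(f"pics/w{tag}.png",s["image"][:,:,::-1])
E
python3 - <<'E'
from look import *
applyrow([0,.017,0,-.001,0,0,0]); rep(); look("5")
E
```

```text
t 10.4 tcp [ 0.4513 -0.0066  0.1988] cmd-err mm [-0.45 -0.2  -0.61] rot err deg [ 0.02  0.05 -0.01] F [-0.4  0.2 -1.4] open 0.0447 j [  25.1   12.5  -46.4    4.6  -24.5 -109.6]
chock in board mm [-1.2173e+02 -2.0000e-02  4.1600e+00] [-0.03  0.05  0.02] Fboard [-0.5  0.3 -1.3]
```

View pics/w5.png

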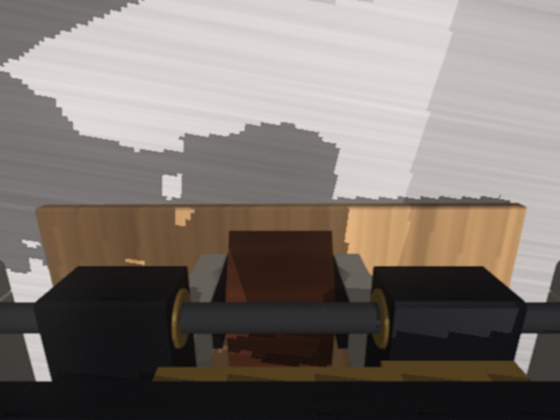

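View pics/scene5.png

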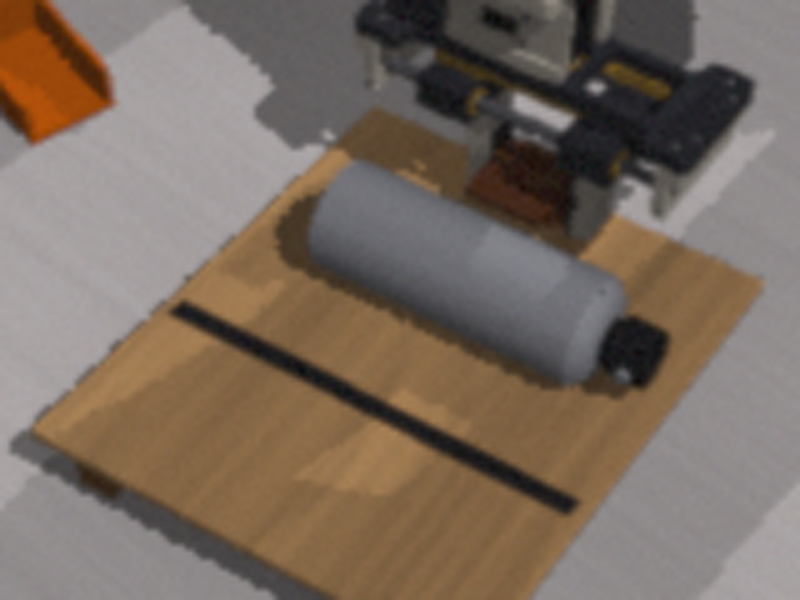

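>>> carry_out --moves "0.03 0 0 0.001 0 0 0; 0.03 0 0 0.002 0 0 0; 0.03 0 0 0.003 0 0 0; 0.03 0 0 0.003 0 0 0"

```text
clock: 10.95
tool_pos: [0.4522, -0.0064, 0.1976]
orientation: [-180.0, 7.1, -170.4]
force: [-6.3, 0.2, 20.5]
opening: 0.0447
```

Run:
```python
from look import *
applyrow([0,0,0,.003,0,0,0]); rep(); look("6")
```

```text
t 10.95 tcp [ 0.4522 -0.0064  0.1976] cmd-err mm [ 0.1  -0.02  1.16] rot err deg [-0.01 -0.13 -0.04] F [-6.3  0.2 20.5] open 0.0447 j [  25.1   12.6  -46.5    4.7  -24.1 -109.7]
chock in board mm [-120.38    0.15    2.88] [-0.01 -0.13  0.05] Fboard [-3.6  1.2 21.1]
```

View pics/w6.png

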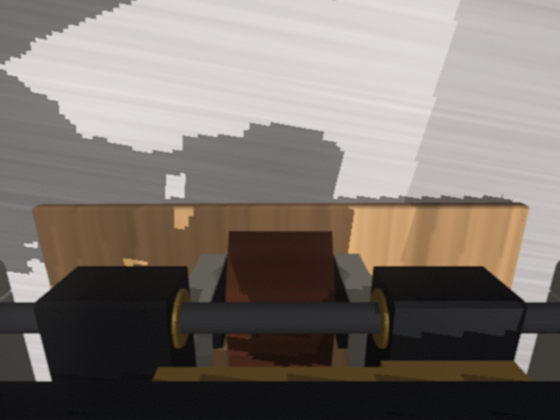

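>>> carry_out --moves "0.052 0 0 -0.0015 0 0 0; 0.058 0 0 -0.0015 0 0 0; 0.058 0 0 -0.0015 0 0 0; 0.058 0 0 -0.0015 0 0 0"

```text
clock: 11.5
tool_pos: [0.4516, -0.0066, 0.1975]
orientation: [-180.0, 7.0, -170.4]
force: [-1.7, -0.3, 0.3]
opening: 0.0577
```

Run:
```python
from look import *
applyrow([0,0,0,-.0015,0,0,0]); rep(); look("7")
```

```text
t 11.5 tcp [ 0.4516 -0.0066  0.1975] cmd-err mm [-0.39 -0.16 -0.44] rot err deg [ 0.    0.01 -0.  ] F [-1.7 -0.3  0.3] open 0.0577 j [  25.1   12.6  -46.5    4.6  -24.2 -109.7]
chock in board mm [-1.2151e+02  6.0000e-02  2.8300e+00] [-0.02  0.01  0.02] Fboard [-1.6 -0.   0.5]
```

View pics/w7.png

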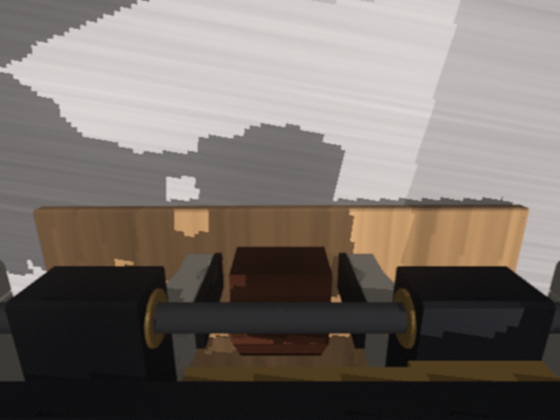

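View pics/scene7.png

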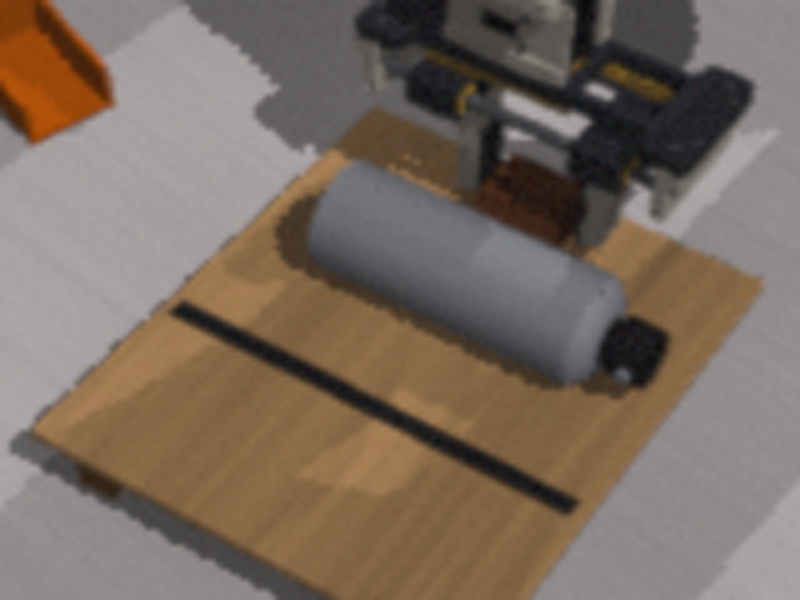

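Run:
```python
from look import *
s=ctrl.snapshot("wrist"); b=np.load("board.npy")
im=s["image"].astype(float); g=im[:,260:300].mean(axis=1)[235:300]; print(g.sum(1).round(0)[:40])
R=np.array(s["R"]);t=np.array(s["t"]);K=np.array(s["K"]); n=bR(b[2])[:,2]; p0=slope_pt(b,0,0,0); o=-R.T@t
def onb(uv,w=0):
    d=R.T@np.linalg.inv(K)@np.array([uv[0],uv[1],1]); q=o+d*(((p0+w*n-o)@n)/(d@n)); return bR(b[2]).T@(q-p0)*1e3
for uv in((232.5,248),(329.5,248),(36.5,206.5),(527,206.5)): print(uv,onb(uv).round(1))
```

```text
[260. 259. 260. 259. 260. 259. 259. 260. 261. 260. 247. 195. 115.  71.
  70.  71.  72.  71.  71.  70.  69.  69.  69.  68.  68.  68.  68.  66.
  67.  66.  66.  66.  64.  65.  64.  64.  64.  63.  64.  66.]
(232.5, 248) [-143.  -23.   -0.]
(329.5, 248) [-143.    27.2   -0. ]
(36.5, 206.5) [-165.5 -119.6   -0. ]
(527, 206.5) [-165.6  124.4   -0. ]
```

Run:
```python
from look import *
s=ctrl.snapshot("wrist"); b=np.load("board.npy"); k=5;x0,y0=200,225
im=s["image"][y0:y0+140,x0:x0+160,::-1].astype(float); im=np.clip((im/120)**.6*255,0,255).astype(np.uint8)
im=cv2.resize(im,None,fx=k,fy=k,interpolation=cv2.INTER_CUBIC)
im2=im.copy()
for u,c in((-.108,(0,255,0)),):
    P=proj(s,slope_pt(b,u+W[:,0],W[:,1],W[:,2]))
    for q in(P[:5],P[5:],P[[4,9]],P[[3,8]],P[[0,5]],P[[2,7]]): cv2.polylines(im,[np.round(((q-[x0,y0]+.5)*k)*8).astype(np.int32)],True,c,1,cv2.LINE_AA,3)
cv2.imwrite("pics/w7z.png",im[:600])
```

```text
(no output)
```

View pics/w7z.png

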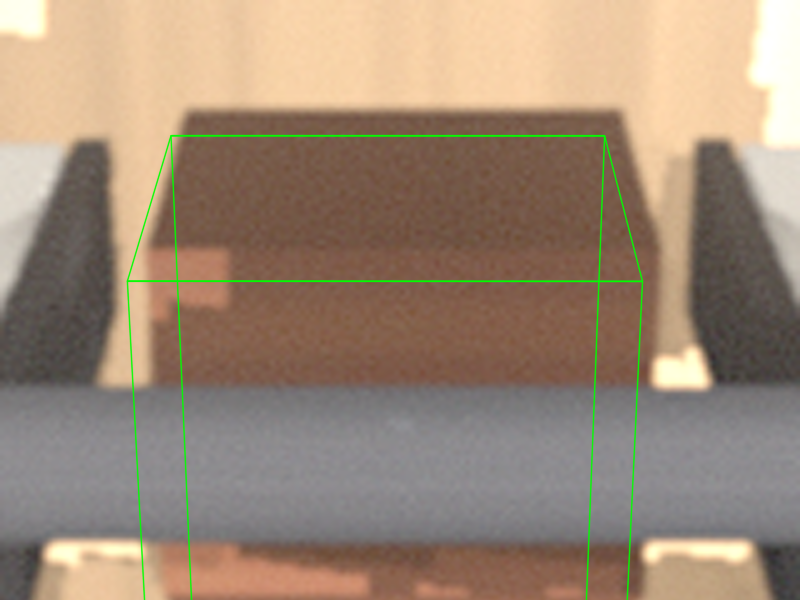

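View pics/side7.png

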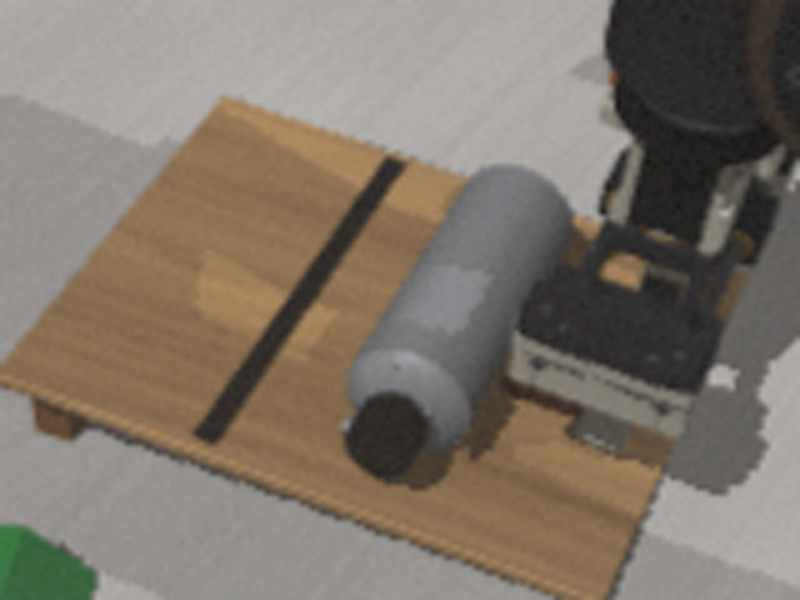

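>>> carry_out --moves "0.058 -0.006 0 0 0 0 0; 0.058 -0.011 0 0.002 0 0 0; 0.058 -0.011 0 0.003 0 0 0; 0.058 -0.011 0 0.003 0 0 0; 0.03 -0.011 0 0.003 0 0 0; 0.03 -0.011 0 0.003 0 0 0; 0.03 -0.011 0 0.003 0 0 0; 0.03 -0.011 0 0.003 0 0 0; 0.03 -0.011 0 0.003 0 0 0; 0.03 -0.011 0 0.003 0 0 0"

```text
clock: 12.75
tool_pos: [0.4625, -0.0048, 0.1959]
orientation: [-180.0, 7.0, -170.4]
force: [-0.8, 0.1, 1.0]
opening: 0.0448
```

Run:
```python
from look import *
applyrow([0,-.011,0,.003,0,0,0]); rep(); look("8")
```

```text
t 12.75 tcp [ 0.4625 -0.0048  0.1959] cmd-err mm [-0.56 -0.22 -0.37] rot err deg [0.   0.01 0.  ] F [-0.8  0.1  1. ] open 0.0448 j [  24.7   13.7  -45.2    4.4  -24.5 -109.1]
chock in board mm [-1.107e+02  3.000e-02 -8.000e-02] [-0.02  0.01  0.01] Fboard [-0.7  0.2  1.1]
```

View pics/w8.png

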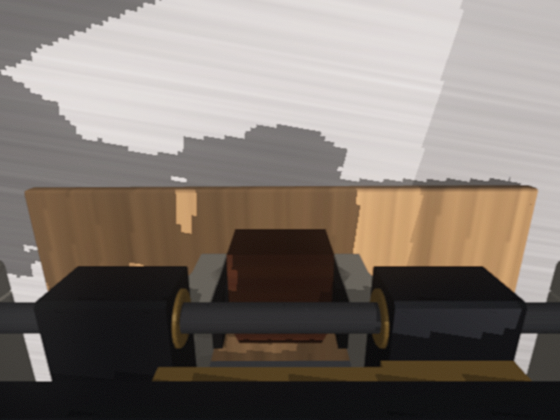

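View pics/scene8.png

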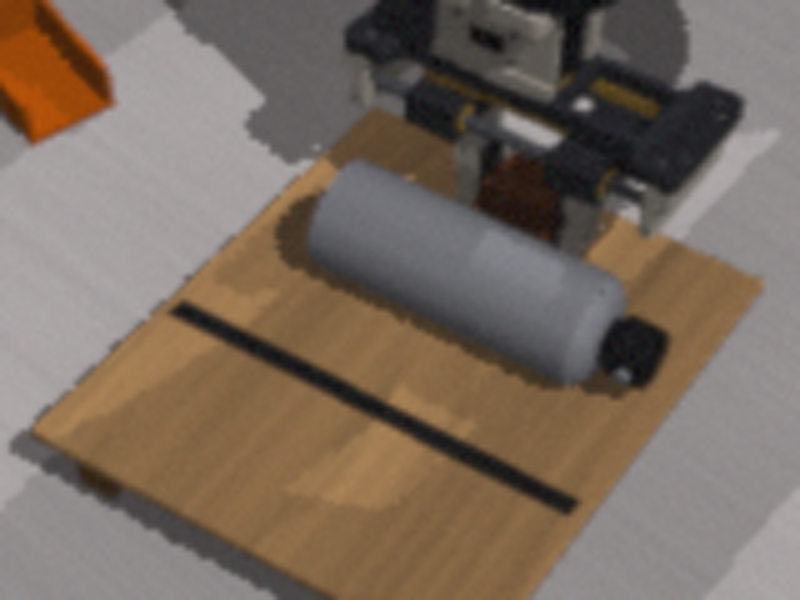

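>>> carry_out --moves "0.03 -0.004 0 -0.0003 0 0 0; 0.03 -0.008 0 -0.0003 0 0 0; 0.03 -0.010 0 -0.0003 0 0 0; 0.03 -0.012 0 -0.0003 0 0 0; 0.03 -0.013 0 -0.0003 0 0 0; 0.03 -0.014 0 -0.0003 0 0 0; 0.03 -0.016 0 -0.0003 0 0 0; 0.03 -0.018 0 -0.0003 0 0 0; 0.03 -0.020 0 -0.0003 0 0 0; 0.03 -0.0225 0 -0.0003 0 0 0; 0.03 -0.025 0 -0.0003 0 0 0; 0.03 -0.0275 0 -0.0003 0 0 0; 0.03 -0.030 0 -0.0003 0 0 0; 0.03 -0.0325 0 -0.0003 0 0 0; 0.03 -0.035 0 -0.0003 0 0 0; 0.03 -0.0375 0 -0.0003 0 0 0; 0.03 -0.039 0 -0.0003 0 0 0; 0.03 -0.040 0 -0.0003 0 0 0; 0.03 -0.040 0 -0.0003 0 0 0"

```text
clock: 14.8
tool_pos: [0.502, 0.0019, 0.2011]
orientation: [-180.0, 7.0, -170.4]
force: [0.5, 0.3, -2.2]
opening: 0.0444
```

Run:
```python
from look import *
applyrow([0,-.04,0,-.0003,0,0,0]); rep(); look("9")
```

```text
t 14.8 tcp [0.502  0.0019 0.2011] cmd-err mm [-0.23 -0.13 -0.29] rot err deg [-0.   -0.02 -0.  ] F [ 0.5  0.3 -2.2] open 0.0444 j [  23.4   16.2  -39.7    3.7  -27.3 -106.9]
chock in board mm [-70.25   0.08   0.26] [-0.01 -0.02  0.02] Fboard [ 0.3  0.2 -2.2]
```

View pics/side9.png

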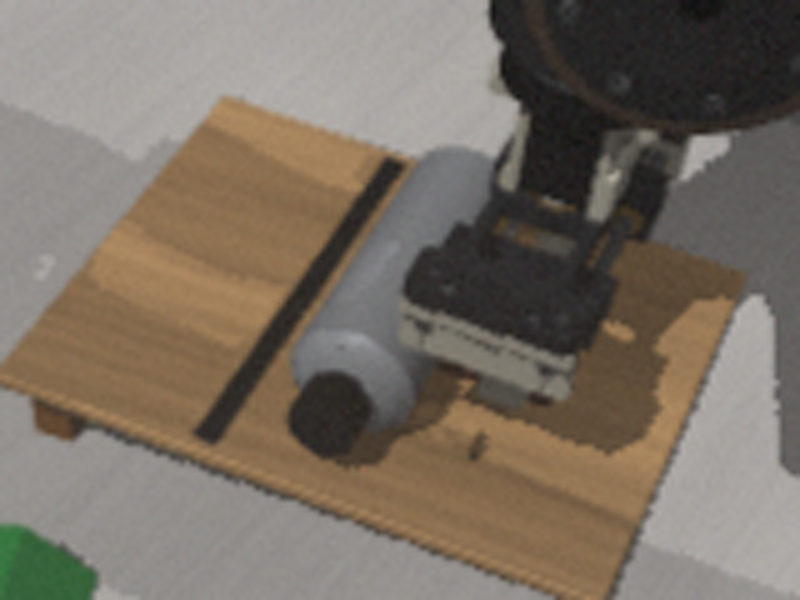

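View pics/scene9.png

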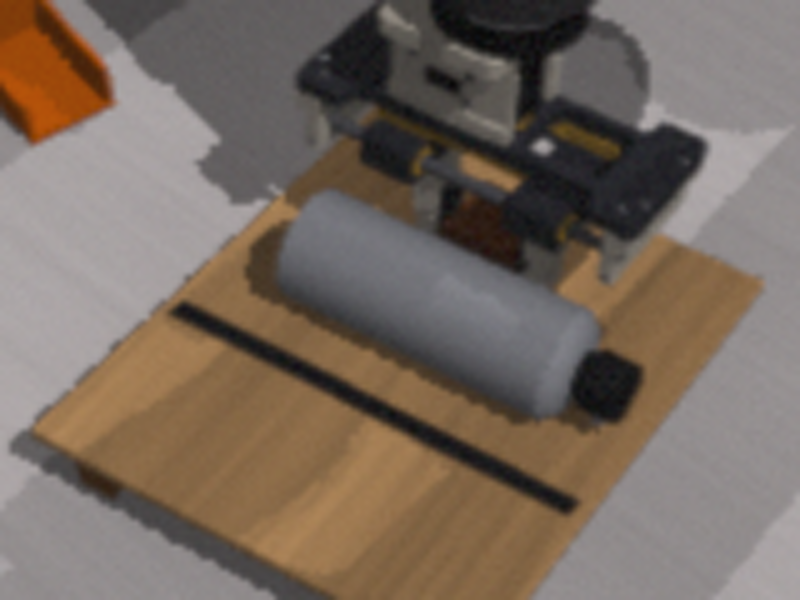

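View pics/w9.png

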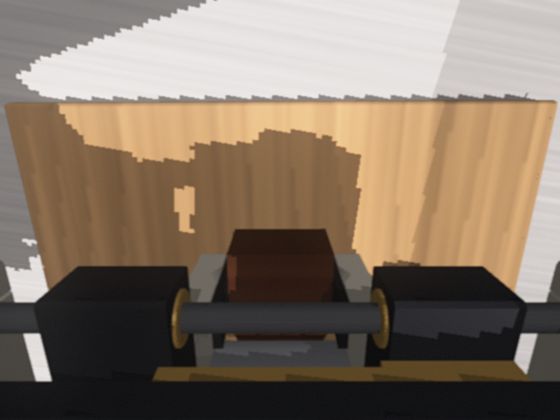

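>>> carry_out --moves "0.03 -0.002 0 0 0 0 0; 0.03 -0.0045 0 0 0 0 0; 0.03 -0.007 0 0 0 0 0; 0.03 -0.010 0 0 0 0 0; 0.03 -0.013 0 0 0 0 0; 0.03 -0.016 0 0 0 0 0; 0.03 -0.019 0 0 0 0 0; 0.03 -0.022 0 0 0 0 0; 0.03 -0.025 0 0 0 0 0; 0.03 -0.028 0 0 0 0 0; 0.03 -0.031 0 0 0 0 0; 0.03 -0.034 0 0 0 0 0; 0.03 -0.037 0 0 0 0 0; 0.03 -0.0395 0 0 0 0 0; 0.03 -0.042 0 0 0 0 0; 0.03 -0.044 0 0 0 0 0; 0.03 -0.046 0 0 0 0 0; 0.03 -0.0475 0 0 0 0 0; 0.03 -0.0485 0 0 0 0 0; 0.03 -0.0485 0 0 0 0 0"

```text
clock: 16.95
tool_pos: [0.5494, 0.0099, 0.2071]
orientation: [-180.0, 7.0, -170.4]
force: [-0.7, -0.4, -2.3]
opening: 0.0451
```

```bash
cat > mf.py <<'E'
from look import *
a=np.linspace(0,2*np.pi,48,endpoint=False)
def mpts(b,v): # v: u,y,yaw
    c,s=np.cos(v[2]),np.sin(v[2]); P=[]
    for y,r in((-.075,.030),(.075,.030),(.076,.016),(.11,.016)):
        x=r*np.cos(a); z=.03+r*np.sin(a); P.append(slope_pt(b,v[0]+x*c-y*s,v[1]+x*s+y*c,z))
    return P
def mistermask(s,P):
    m=hullmask(proj(s,np.vstack(P[:2]))); h=hullmask(proj(s,np.vstack(P[2:]))); return np.maximum(m,h)
def mfit(u0,names=("scene","side"),ov=None):
    b=np.load("board.npy")
    for n in names:
        s=ctrl.snapshot(n); r=ctrl.trace(s,"mister")
        r=max(r,key=lambda q:q["confidence"]*(q["region"].sum()>700)); reg=r["region"].astype(np.float32)
        c=ctrl.trace(s,"chock_a")
        near=cv2.dilate(reg.astype(np.uint8),np.ones((3,3)))
        # occluders (gripper): ignore pixels that are dark / non region & non-wood is hard -> report only
        sc=np.array([.002,.002,np.radians(2)])
        def cost(q):
            q=q*sc; return np.abs(mistermask(s,mpts(b,q))-reg).sum()/reg.sum()
        best=None
        for k in(3,1.5):
            x=np.array([u0,0,0])/sc if best is None else best.x
            best=minimize(cost,x,method="Nelder-Mead",options=dict(initial_simplex=np.vstack([x]+[x+e*k for e in np.eye(3)]),maxiter=150))
        q=best.x*sc; print("mister",n,"u,y mm",(q[:2]*1e3).round(1),"yaw",np.degrees(q[2]).round(2),"cost",round(best.fun,3),"conf",r["confidence"])
        if ov:
            k=5;x0,y0=(180,140) if n=="scene" else (200,130)
            im=cv2.resize(s["image"][y0:y0+120,x0:x0+160,::-1],None,fx=k,fy=k,interpolation=cv2.INTER_CUBIC)
            for P in [*mpts(b,(u0,0,0)),slope_pt(b,np.array([.024,.024,.036,.036]),np.array([-.125,.125,.125,-.125]),0)]: cv2.polylines(im,[np.round(((proj(s,P)-[x0,y0]+.5)*k)*8).astype(np.int32)],True,(0,0,255),1,cv2.LINE_AA,3)
            cv2.imwrite(f"pics/{n}{ov}.png",im)
E
python3 - <<'E'
from mf import *
applyrow([0,-.0485,0,0,0,0,0]); rep(); mfit(.030-.0035,ov="10")
E
```

```text
t 16.95 tcp [0.5494 0.0099 0.2071] cmd-err mm [-0.24 -0.13 -0.28] rot err deg [-0.   -0.02 -0.  ] F [-0.7 -0.4 -2.3] open 0.0451 j [  22.    19.3  -33.1    3.   -30.8 -104.9]
chock in board mm [-21.77   0.09   0.27] [-0.01 -0.02  0.02] Fboard [-1.1 -0.3 -2.1]
mister scene u,y mm [27.1  6.2] yaw 0.7 cost 0.049 conf 0.88
mister side u,y mm [28.   5.9] yaw 2.69 cost 0.47 conf 0.6
```

View pics/side10.png

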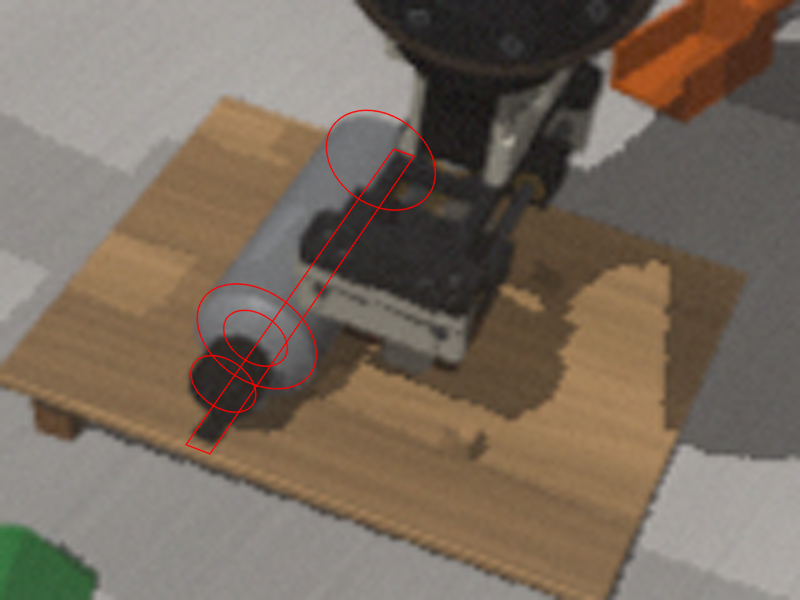

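View pics/scene10.png

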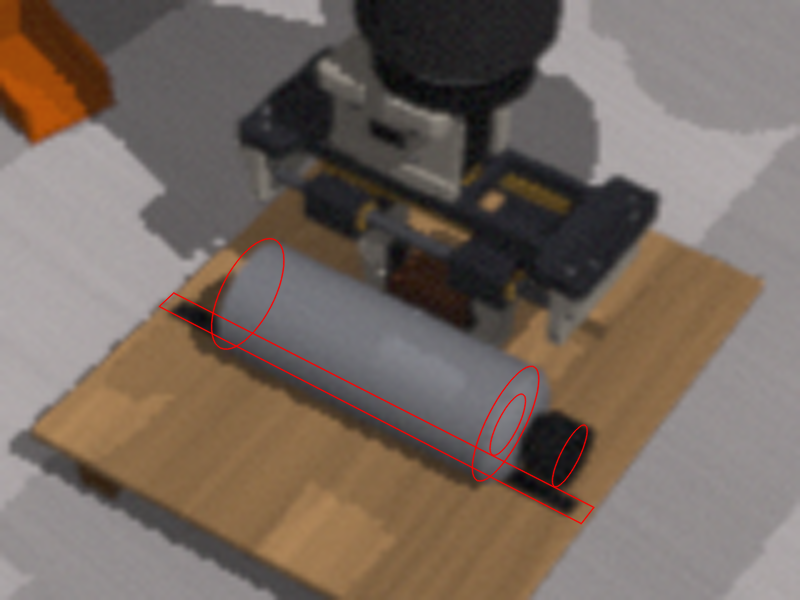

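Run:
```python
from mf import *
b=np.load("board.npy")
for n in("scene","side"):
    s=ctrl.snapshot(n); reg=np.load(f"m_{n}.npy").astype(np.float32)
    for body in(0,1):
        sc=np.array([.002,.002,np.radians(2)])
        def cost(q):
            P=mpts(b,q*sc); m=hullmask(proj(s,np.vstack(P[:2]))) if body else mistermask(s,P)
            return np.abs(m-reg).sum()/reg.sum()
        x=np.array([-.05,0,0])/sc
        for k in(3,1.5,1):
            r=minimize(cost,x,method="Nelder-Mead",options=dict(initial_simplex=np.vstack([x]+[x+e*k for e in np.eye(3)]),maxiter=150)); x=r.x
        q=x*sc; print(n,"bodyonly" if body else "full",(q[:2]*1e3).round(1),np.degrees(q[2]).round(2),round(r.fun,3))
# compare trace now with picture
s=ctrl.snapshot("scene"); r=ctrl.trace(s,"mister")[0]["region"]
im=s["image"][:,:,::-1].copy(); cs,_=cv2.findContours(r.astype(np.uint8),cv2.RETR_EXTERNAL,cv2.CHAIN_APPROX_NONE)
k=5; z=cv2.resize(im[140:260,180:340],None,fx=k,fy=k,interpolation=cv2.INTER_CUBIC)
for c in cs: cv2.polylines(z,[((c-[180,140])*k+2).astype(np.int32)],True,(0,255,0),1)
best=(.0271,.0062,np.radians(.7))
for P in mpts(b,best): cv2.polylines(z,[np.round(((proj(s,P)-[180,140]+.5)*k)*8).astype(np.int32)],True,(0,0,255),1,cv2.LINE_AA,3)
for y in(-.075,.075):pass
cv2.imwrite("pics/s11.png",z)
```

```text
scene full [-50.    4.9] -0.43 0.049
scene bodyonly [-50.    6.8] -0.14 0.131
side full [-50.4   3.7] 0.18 0.035
side bodyonly [-50.5   5.7] 0.24 0.088
```

View pics/s11.png

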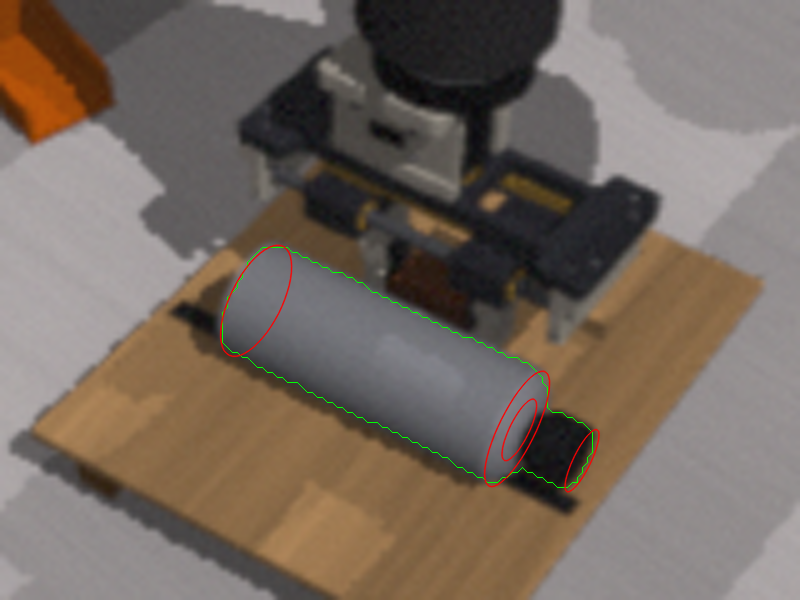

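>>> carry_out --moves "0.03 -0.001 0 0 0 0 0; 0.03 -0.002 0 0 0 0 0; 0.03 -0.003 0 0 0 0 0; 0.03 -0.0035 0 0 0 0 0; 0.03 -0.0035 0 0.0003 0 0 0; 0.03 -0.0035 0 0.0006 0 0 0; 0.03 -0.0035 0 0.0006 0 0 0; 0.03 -0.0035 0 0.0006 0 0 0"

```text
clock: 18.25
tool_pos: [0.5528, 0.0105, 0.2071]
orientation: [-180.0, 7.0, -170.4]
force: [-2.2, 0.5, 4.7]
opening: 0.0448
```

Run:
```python
from mf import *
applyrow([0,-.0035,0,.0006,0,0,0]); rep(); mfit(.030,names=("scene",)); mfit(.030,names=("scene",)); look("12")
```

```text
t 18.25 tcp [0.5528 0.0105 0.2071] cmd-err mm [-0.33 -0.17 -0.03] rot err deg [-0.   -0.03 -0.01] F [-2.2  0.5  4.7] open 0.0448 j [  21.9   19.5  -32.7    3.   -31.  -104.8]
chock in board mm [-18.3    0.07  -0.07] [-0.02 -0.03  0.02] Fboard [-1.5  0.9  4.9]
mister scene u,y mm [29.4  4.9] yaw 0.22 cost 0.05 conf 0.81
mister scene u,y mm [29.4  5.1] yaw 0.24 cost 0.035 conf 0.72
```

View pics/w12.png

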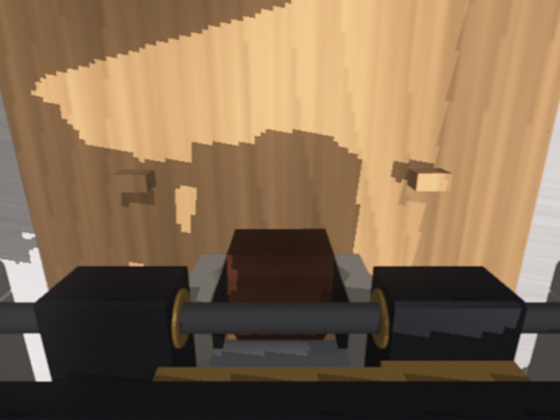

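>>> carry_out --moves "0.048 0 0 0 0 0 0; 0.052 0 0 0 0 0 0; 0.058 0 0 0 0 0 0; 0.06 0 0 0 0 0 0; 0.06 0 0 0 0 0 0"

```text
clock: 19.2
tool_pos: [0.5528, 0.0105, 0.2068]
orientation: [-180.0, 7.0, -170.4]
force: [-0.7, 0.2, -0.2]
opening: 0.0601
```

Run:
```python
from mf import *
rep(); mfit(.030,names=("scene",)); look("13")
b=np.load("board.npy")
# next: chock_b
p0,R0=load()
show("up",p0-R0[:,2]*.12,R0)
p,R=tool_for(np.array([.4147,.336,0]),Rz(np.radians(136.6))); 
pa=p.copy(); pa[2]=.33; show("aboveB",pa,R)
```

```text
t 19.2 tcp [0.5528 0.0105 0.2068] cmd-err mm [-0.37 -0.17 -0.41] rot err deg [-0. -0.  0.] F [-0.7  0.2 -0.2] open 0.0601 j [  21.9   19.5  -32.7    2.9  -31.  -104.8]
chock in board mm [-18.47   0.08  -0.45] [-0.02 -0.    0.01] Fboard [-0.7  0.3 -0.1]
mister scene u,y mm [29.2  4.5] yaw 0.19 cost 0.033 conf 0.64
up 0.0000 -0.0000 -0.1200 0.0000 0.0000 0.0000 | tcp [0.5388 0.0083 0.3263]
aboveB 0.0591 0.3334 -0.1311 -0.1356 0.0671 -2.2137 | tcp [0.4241 0.3271 0.33  ]
```

View pics/w13.png

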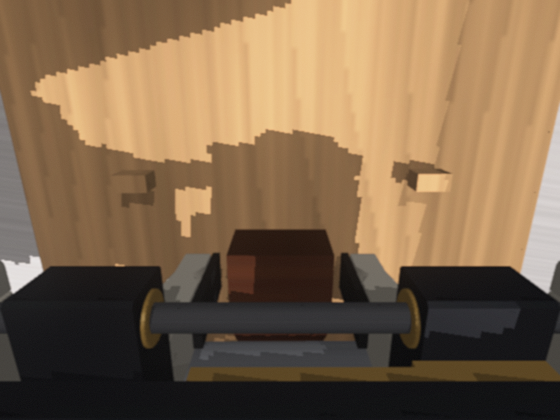

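>>> carry_out --moves "0.06 0 0 -0.03 0 0 0; 0.06 0 0 -0.08 0 0 0; 0.06 0 0 -0.12 0 0 0; 0.065 0.059 0.333 -0.131 -0.1356 0.0671 -2.2137; 0.065 0.059 0.333 -0.131 -0.1356 0.0671 -2.2137; 0.065 0.059 0.333 -0.131 -0.1356 0.0671 -2.2137; 0.065 0.059 0.333 -0.131 -0.1356 0.0671 -2.2137; 0.065 0.059 0.333 -0.131 -0.1356 0.0671 -2.2137; 0.065 0.059 0.333 -0.131 -0.1356 0.0671 -2.2137; 0.065 0.059 0.333 -0.131 -0.1356 0.0671 -2.2137; 0.065 0.059 0.333 -0.131 -0.1356 0.0671 -2.2137; 0.065 0.059 0.333 -0.131 -0.1356 0.0671 -2.2137; 0.065 0.059 0.333 -0.131 -0.1356 0.0671 -2.2137; 0.065 0.059 0.333 -0.131 -0.1356 0.0671 -2.2137; 0.065 0.059 0.333 -0.131 -0.1356 0.0671 -2.2137; 0.065 0.059 0.333 -0.131 -0.1356 0.0671 -2.2137; 0.065 0.059 0.333 -0.131 -0.1356 0.0671 -2.2137; 0.065 0.059 0.333 -0.131 -0.1356 0.0671 -2.2137; 0.065 0.059 0.333 -0.131 -0.1356 0.0671 -2.2137; 0.065 0.059 0.333 -0.131 -0.1356 0.0671 -2.2137"

```text
clock: 21.5
tool_pos: [0.4238, 0.3265, 0.3295]
orientation: [-180.0, 0.0, -43.6]
force: [-0.5, -0.1, -0.2]
opening: 0.0651
```

Run:
```python
from wr import *
from mf import mfit,look
applyrow([0,.059,.333,-.131,-.1356,.0671,-2.2137]); state()
v=wristfit((.4147,.336,136.6),"w14"); mfit(.030,ov="14")
state()
```

```text
t 21.5 tcp [0.4238 0.3265 0.3295] cmd-err mm [-0.46 -0.21 -0.38] rot err deg [ 0.01 -0.01  0.21] F [-0.5 -0.1 -0.2] open 0.0651 j [ 58.6  11.1 -23.   -0.  -55.9 -12.2]
uv [281. 209.] 3581.0
wrist fit [0.4144 0.3386] 136.72 0.02277645841240883
mister scene u,y mm [29.5  5. ] yaw 0.34 cost 0.044 conf 0.9Traceback (most recent call last):
  File "<stdin>", line 4, in <module>
  File "mf.py", line 14, in mfit
    r=max(r,key=lambda q:q["confidence"]*(q["region"].sum()>700)); reg=r["region"].astype(np.float32)
ValueError: max() iterable argument is empty
```

View pics/w14.png

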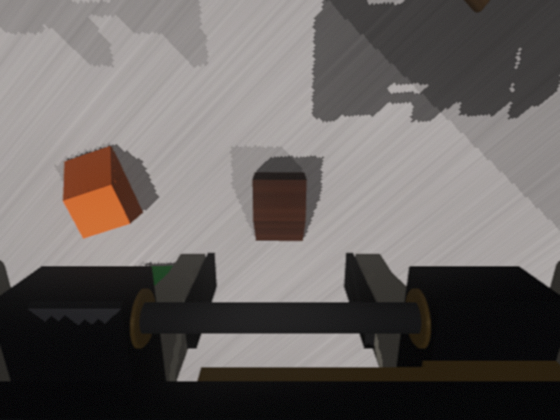

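View pics/scene14.png

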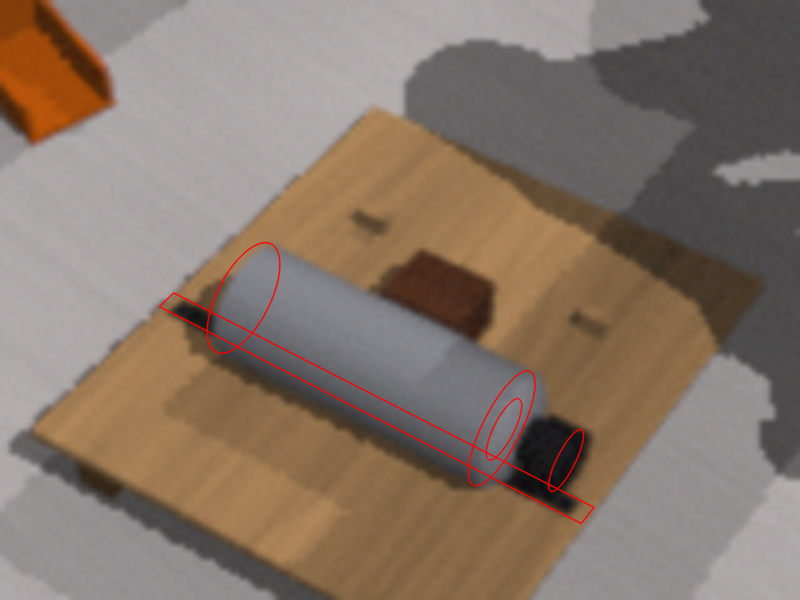

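Run:
```python
from pl import *
p,R=tool_for(np.array([.4146,.337,0]),Rz(np.radians(136.7))); p[2]=.1825; show("g",p,R)
```

```text
g -0.0011 -0.0009 0.1474 0.0000 0.0000 -0.0017 | tcp [0.4241 0.3281 0.1825]
```

>>> carry_out --moves "0.065 -0.001 -0.001 0.045 0 0 0; 0.065 -0.001 -0.001 0.09 0 0 0; 0.065 -0.001 -0.001 0.12 0 0 0; 0.065 -0.001 -0.001 0.137 0 0 0; 0.065 -0.001 -0.001 0.147 0 0 0; 0.065 -0.001 -0.001 0.147 0 0 0; 0.065 -0.001 -0.001 0.147 0 0 0; 0.03 -0.001 -0.001 0.147 0 0 0; 0.03 -0.001 -0.001 0.147 0 0 0; 0.03 -0.001 -0.001 0.147 0 0 0; 0.03 -0.001 -0.001 0.147 0 0 0; 0.03 -0.001 -0.001 0.147 0 0 0; 0.03 -0.001 -0.001 0.147 0 0 0; 0.03 -0.001 -0.001 0.147 0 0 0; 0.03 -0.001 -0.001 0.147 0 0 0"

```text
clock: 23.35
tool_pos: [0.4239, 0.3281, 0.1833]
orientation: [-180.0, 0.0, -43.4]
force: [-1.5, 0.7, 6.2]
opening: 0.0446
```

Run:
```python
from look import *
applyrow([0,-.001,-.001,.147,0,0,0]); o,Rm=state(); look("15")
b=np.load("board.npy"); g=np.array([-.013,0,o["tool_pos"][2]-.159]); np.save("gB.npy",g); print(g)
Rc=bR(b[2])@np.diag([-1.,-1.,1.])
p0,R0=load(); 
for u,w in((.098,.10),(.098,.03),(.098,.004)):
    p,R=tool_for(slope_pt(b,u,0.0,w),Rc,g); show(f"u{u} w{w}",p,R)
```

```text
t 23.35 tcp [0.4239 0.3281 0.1833] cmd-err mm [-0.35  0.02  0.36] rot err deg [ 0.05 -0.   -0.02] F [-1.5  0.7  6.2] open 0.0446 j [ 58.7  22.  -31.6   0.  -36.3 -12.1]
[-0.013       0.          0.02426975]
u0.098 w0.1 0.3894 0.0395 -0.1421 0.0565 0.1134 -0.9232 | tcp [0.6801 0.0318 0.325 ]
u0.098 w0.03 0.3946 0.0327 -0.0726 0.0565 0.1134 -0.9232 | tcp [0.6885 0.0332 0.2555]
u0.098 w0.004 0.3965 0.0302 -0.0468 0.0565 0.1134 -0.9232 | tcp [0.6916 0.0337 0.2297]
```

View pics/w15.png

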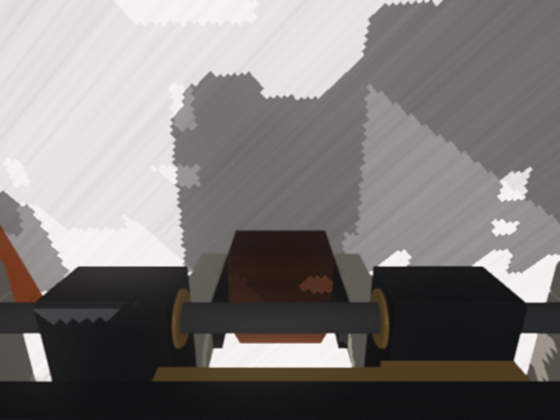

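>>> carry_out --moves "0.03 0 0 -0.04 0 0 0; 0.03 0 0 -0.09 0 0 0; 0.03 0 0 -0.14 0 0 0; 0.03 0 0 -0.142 0 0 0; 0.03 0.3894 0.0395 -0.1421 0.0565 0.1134 -0.9232; 0.03 0.3894 0.0395 -0.1421 0.0565 0.1134 -0.9232; 0.03 0.3894 0.0395 -0.1421 0.0565 0.1134 -0.9232; 0.03 0.3894 0.0395 -0.1421 0.0565 0.1134 -0.9232; 0.03 0.3894 0.0395 -0.1421 0.0565 0.1134 -0.9232; 0.03 0.3894 0.0395 -0.1421 0.0565 0.1134 -0.9232; 0.03 0.3894 0.0395 -0.1421 0.0565 0.1134 -0.9232; 0.03 0.3894 0.0395 -0.1421 0.0565 0.1134 -0.9232; 0.03 0.3894 0.0395 -0.1421 0.0565 0.1134 -0.9232; 0.03 0.3894 0.0395 -0.1421 0.0565 0.1134 -0.9232; 0.03 0.3894 0.0395 -0.1421 0.0565 0.1134 -0.9232; 0.03 0.3894 0.0395 -0.1421 0.0565 0.1134 -0.9232; 0.03 0.3894 0.0395 -0.1421 0.0565 0.1134 -0.9232; 0.03 0.3894 0.0395 -0.1421 0.0565 0.1134 -0.9232"

```text
clock: 25.3
tool_pos: [0.6792, 0.0326, 0.325]
orientation: [-180.0, -7.0, 9.6]
force: [0.5, 0.3, -1.7]
opening: 0.045
```

```bash
cat > stB.py <<'E'
from mf import *
def repB():
    g=np.load("gB.npy"); o,Rm=state(); b=np.load("board.npy"); Rc=Rm@FL; pc=o["tool_pos"]+.159*Rm[:,2]-Rc@g; RB=bR(b[2])
    d=RB.T@(pc-slope_pt(b,0,0,0)); print("chockB in board mm",(d*1e3).round(2),np.degrees(Ro.from_matrix((RB@np.diag([-1.,-1.,1.])).T@Rc).as_rotvec()).round(2),"Fboard",(RB.T@o["force"]).round(1))
def go(us,y=0,fine=1):
    b=np.load("board.npy"); g=np.load("gB.npy"); Rc=bR(b[2])@np.diag([-1.,-1.,1.])
    for u,w in us:
        p,R=tool_for(slope_pt(b,u,y,w),Rc,g); show(f"u{u} w{w}",p,R)
E
python3 - <<'E'
from stB import *
applyrow([0,.3894,.0395,-.1421,.0565,.1134,-.9232]); repB(); look("16")
go(((.098,.03),(.098,.006),(.098,.001)))
E
```

```text
t 25.3 tcp [0.6792 0.0326 0.325 ] cmd-err mm [-0.81  0.81  0.04] rot err deg [ 0.02  0.03 -0.08] F [ 0.5  0.3 -1.7] open 0.045 j [ 19.5  22.1  -8.7   1.5 -52.3  79.3]
chockB in board mm [ 97.44   1.01 100.11] [-0.02  0.03  0.08] Fboard [ 0.4  0.2 -1.7]
u0.098 w0.03 -0.0000 0.0000 0.0700 -0.0000 -0.0000 0.0000 | tcp [0.6885 0.0332 0.2555]
u0.098 w0.006 -0.0000 0.0000 0.0940 -0.0000 -0.0000 0.0000 | tcp [0.6914 0.0337 0.2317]
u0.098 w0.001 -0.0000 0.0000 0.0990 -0.0000 -0.0000 0.0000 | tcp [0.692  0.0338 0.2267]
```

View pics/w16.png

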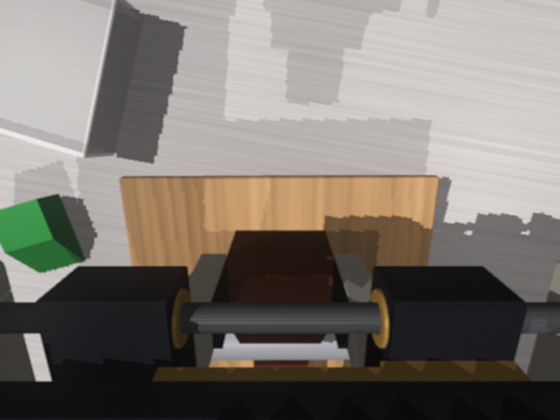

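View pics/side16.png

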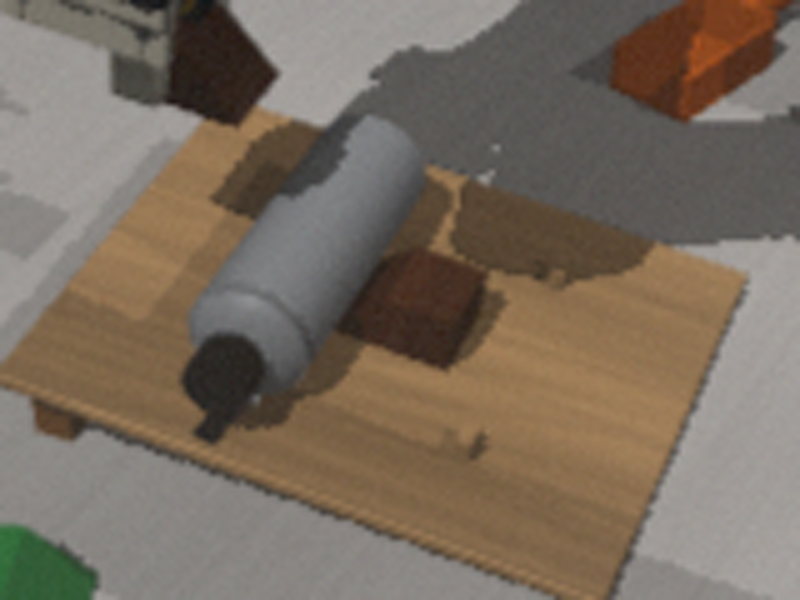

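```bash
cat > ovB.py <<'E'
from stB import *
def ov(name,tag,x0,y0,k=5,w=160,h=120):
    s=ctrl.snapshot(name); g=np.load("gB.npy"); o=ctrl.get_obs(); Rm=Ro.from_euler("xyz",o["orientation"],degrees=True).as_matrix()
    Rc=Rm@FL; pc=o["tool_pos"]+.159*Rm[:,2]-Rc@g
    im=s["image"][y0:y0+h,x0:x0+w,::-1].astype(float); im=np.clip((im/150)**.6*255,0,255).astype(np.uint8)
    im=cv2.resize(im,None,fx=k,fy=k,interpolation=cv2.INTER_CUBIC); P=proj(s,pc+W@Rc.T)
    for q in(P[:5],P[5:],P[[4,9]],P[[3,8]],P[[0,5]],P[[2,7]]): cv2.polylines(im,[np.round(((q-[x0,y0]+.5)*k)*8).astype(np.int32)],True,(0,255,0),1,cv2.LINE_AA,3)
    cv2.imwrite(f"pics/{tag}.png",im)
E
python3 -c "
from ovB import *
ov('wrist','ow16',200,215,5,160,120); ov('side','os16',190,90,6,100,80)"
```

```text
(no output)
```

View pics/ow16.png

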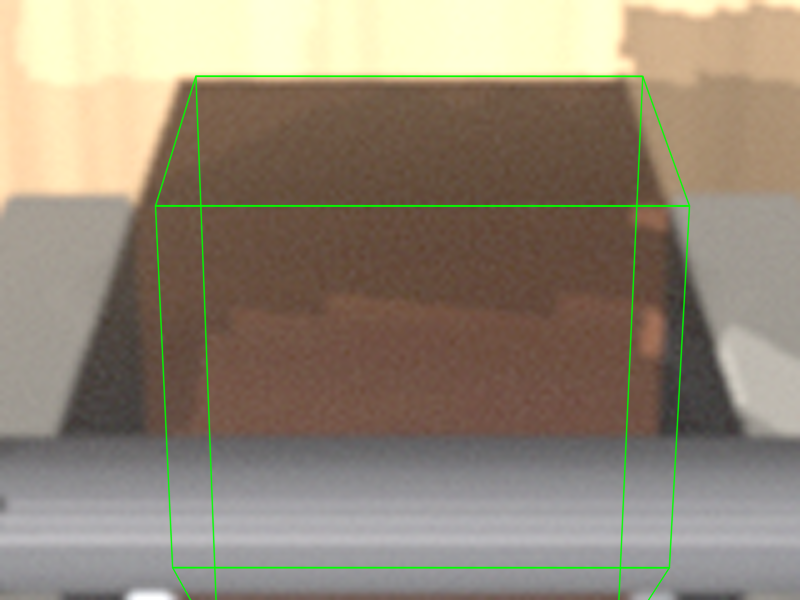

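View pics/os16.png

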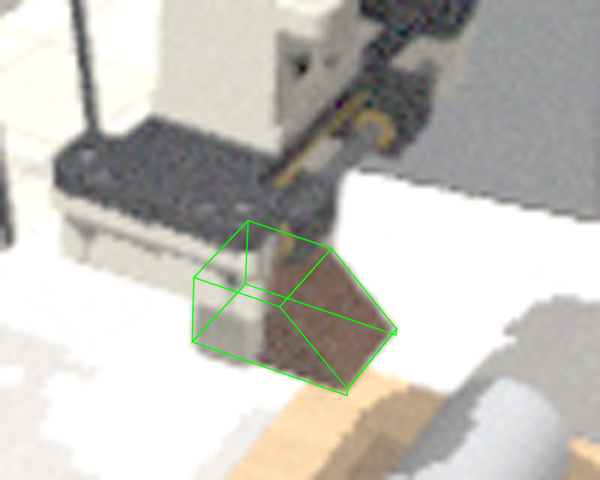

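>>> carry_out --moves "0.03 0 0 0.04 0 0 0; 0.03 0 0 0.07 0 0 0; 0.03 0 0 0.085 0 0 0; 0.03 0 0 0.093 0 0 0; 0.03 0 0 0.097 0 0 0; 0.03 0 0 0.099 0 0 0; 0.03 0 0 0.0993 0 0 0; 0.03 0 0 0.0993 0 0 0"

```text
clock: 26.35
tool_pos: [0.6919, 0.0337, 0.2273]
orientation: [-180.0, -7.1, 9.6]
force: [0.0, 0.4, -1.0]
opening: 0.0445
```

Run:
```python
from ovB import *
applyrow([0,0,0,.0993,0,0,0]); repB(); look("17"); ov('wrist','ow17',200,215); mfit(.03,names=("scene",))
```

```text
t 26.35 tcp [0.6919 0.0337 0.2273] cmd-err mm [-0.13 -0.1   0.82] rot err deg [ 0.01  0.1  -0.01] F [ 0.   0.4 -1. ] open 0.0445 j [ 19.2  28.6 -12.7   1.8 -41.7  79.1]
chockB in board mm [ 9.828e+01 -2.000e-02  1.520e+00] [-0.01  0.1   0.01] Fboard [-0.   0.4 -1. ]
mister scene u,y mm [-88.2  20.7] yaw -4.24 cost 0.659 conf 0.15
```

View pics/ow17.png

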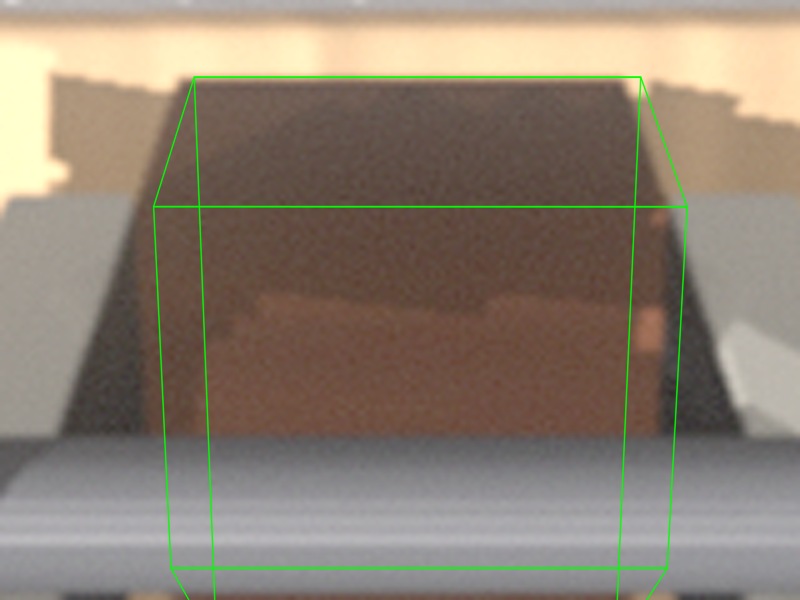

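View pics/side17.png

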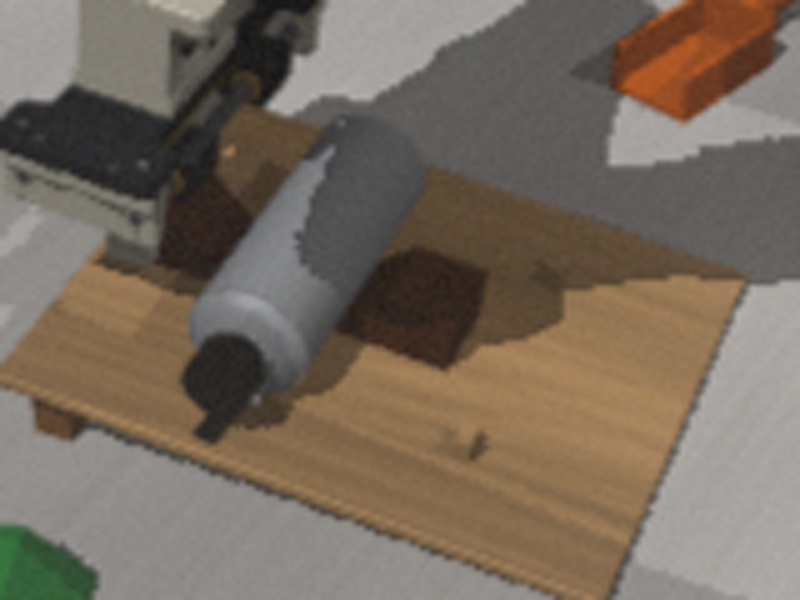

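>>> carry_out --moves "0.03 0 0 0.0004 0 0 0; 0.03 0 0 0.0008 0 0 0; 0.03 0 0 0.0008 0 0 0"

```text
clock: 27.0
tool_pos: [0.6916, 0.0337, 0.2258]
orientation: [180.0, -7.0, 9.6]
force: [-2.7, 0.3, 3.5]
opening: 0.0451
```

Run:
```python
from ovB import *
applyrow([0,0,0,.0008,0,0,0]); repB(); s=ctrl.snapshot("scene"); cv2.imwrite("pics/scene18.png",s["image"][:,:,::-1])
```

```text
t 27.0 tcp [0.6916 0.0337 0.2258] cmd-err mm [-0.44 -0.18  0.12] rot err deg [-0.    0.01 -0.01] F [-2.7  0.3  3.5] open 0.0451 j [ 19.2  28.7 -12.8   1.8 -41.7  79.1]
chockB in board mm [ 9.761e+01 -8.000e-02  7.000e-02] [0.   0.01 0.01] Fboard [-2.1  0.7  3.7]
```

View pics/scene18.png

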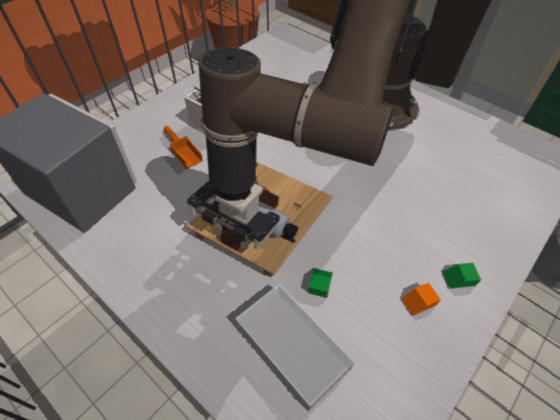

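>>> carry_out --moves "0.03 -0.002 0 -0.0003 0 0 0; 0.03 -0.005 0 -0.0003 0 0 0; 0.03 -0.008 0 -0.0003 0 0 0; 0.03 -0.011 0 -0.0003 0 0 0; 0.03 -0.014 0 -0.0003 0 0 0; 0.03 -0.0165 0 -0.0003 0 0 0; 0.03 -0.018 0 -0.0003 0 0 0; 0.03 -0.0185 0 0 0 0 0; 0.03 -0.0185 0 0 0 0 0; 0.03 -0.0185 0 0 0 0 0"

```text
clock: 28.05
tool_pos: [0.6737, 0.0307, 0.2235]
orientation: [-180.0, -7.0, 9.6]
force: [-0.4, 0.7, 5.2]
opening: 0.0446
```

```bash
cat > trk.py <<'E'
from ovB import *
def trk(tag):
    a=[ctrl.snapshot("side")["image"] for _ in range(2)]; im=np.mean([x.astype(np.float32) for x in a],0).mean(2); np.save(f"trk_{tag}.npy",im)
    return im
def cmp(a,b):
    for nm,(x0,y0,w,h) in dict(mister=(232,180,40,40),board=(285,170,60,40),chA=(268,176,34,30)).items():
        A=np.load(f"trk_{a}.npy")[y0:y0+h,x0:x0+w];B=np.load(f"trk_{b}.npy")[y0:y0+h,x0:x0+w]
        print(nm,np.round(cv2.phaseCorrelate(A,B,cv2.createHanningWindow((w,h),cv2.CV_32F))[0],2))
E
python3 - <<'E'
from trk import *
applyrow([0,-.0185,0,0,0,0,0]); repB(); trk("a"); look("19"); ov('wrist','ow19',200,215)
E
```

```text
t 28.05 tcp [0.6737 0.0307 0.2235] cmd-err mm [-0.28 -0.12  0.12] rot err deg [ 0.    0.03 -0.01] F [-0.4  0.7  5.2] open 0.0446 j [ 19.5  27.4 -15.4   1.9 -40.2  78.7]
chockB in board mm [ 7.933e+01 -4.000e-02  6.000e-02] [-0.    0.03  0.01] Fboard [0.4 0.7 5.2]
```

View pics/side19.png

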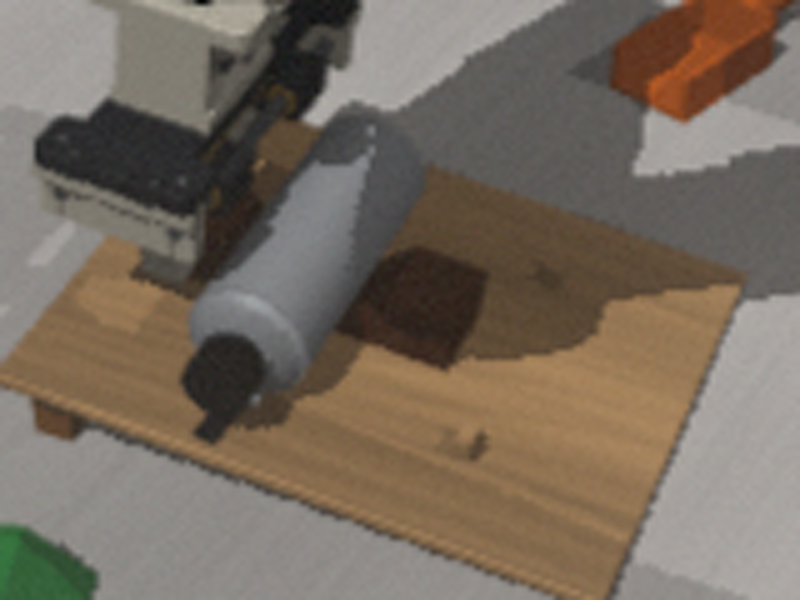

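View pics/ow19.png

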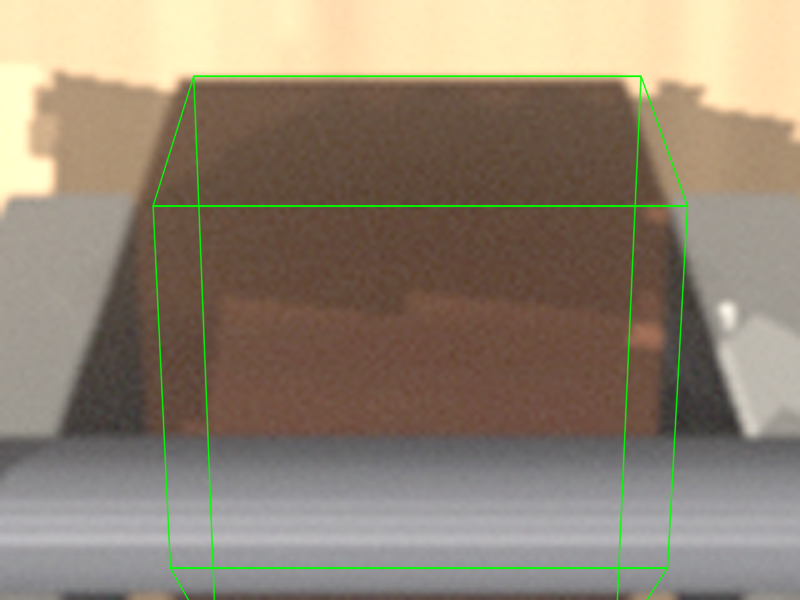

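>>> carry_out --moves "0.03 -0.0008 0 -0.0002 0 0 0; 0.03 -0.0016 0 -0.0002 0 0 0; 0.03 -0.0016 0 -0.0002 0 0 0; 0.03 -0.0016 0 -0.0002 0 0 0"

```text
clock: 28.75
tool_pos: [0.6722, 0.0304, 0.2233]
orientation: [-180.0, -7.0, 9.6]
force: [1.9, 0.8, 4.5]
opening: 0.0451
```

Run:
```python
from trk import *
applyrow([0,-.0016,0,-.0002,0,0,0]); repB(); trk("b"); cmp("a","b")
```

```text
t 28.75 tcp [0.6722 0.0304 0.2233] cmd-err mm [-0.19 -0.11 -0.07] rot err deg [ 0.    0.04 -0.01] F [1.9 0.8 4.5] open 0.0451 j [ 19.5  27.3 -15.7   1.9 -40.1  78.7]
chockB in board mm [ 7.783e+01 -4.000e-02  5.000e-02] [-0.    0.04  0.01] Fboard [2.5 0.5 4.2]
mister [-0.04 -0.02]
board [0.45 0.12]
chA [ 0.12 -0.15]
```

>>> carry_out --moves "0.03 -0.0003 0 0 0 0 0; 0.03 -0.0006 0 0 0 0 0; 0.03 -0.0006 0 0 0 0 0; 0.03 -0.0006 0 0 0 0 0"

```text
clock: 29.25
tool_pos: [0.6716, 0.0303, 0.2233]
orientation: [-180.0, -7.0, 9.6]
force: [1.6, 0.6, 5.4]
opening: 0.0451
```

Run:
```python
from trk import *
applyrow([0,-.0006,0,0,0,0,0]); repB(); trk("c"); cmp("a","c")
```

```text
t 29.25 tcp [0.6716 0.0303 0.2233] cmd-err mm [-0.18 -0.11 -0.06] rot err deg [ 0.    0.05 -0.01] F [1.6 0.6 5.4] open 0.0451 j [ 19.5  27.3 -15.8   1.9 -40.   78.7]
chockB in board mm [ 7.726e+01 -4.000e-02  6.000e-02] [-0.    0.05  0.01] Fboard [2.3 0.3 5.1]
mister [-0.14  0.03]
board [0.95 0.25]
chA [-0.1  -0.03]
```

>>> carry_out --moves "0.03 -0.0003 0 0 0 0 0; 0.03 -0.0006 0 0 0 0 0; 0.03 -0.0006 0 0 0 0 0; 0.03 -0.0006 0 0 0 0 0"

```text
clock: 29.75
tool_pos: [0.6711, 0.0302, 0.2232]
orientation: [-180.0, -7.1, 9.6]
force: [4.3, 0.3, 5.1]
opening: 0.0451
```

Run:
```python
from trk import *
applyrow([0,-.0006,0,0,0,0,0]); repB(); trk("d"); cmp("a","d"); look("20")
```

```text
t 29.75 tcp [0.6711 0.0302 0.2232] cmd-err mm [-0.08 -0.1  -0.05] rot err deg [ 0.    0.06 -0.01] F [4.3 0.3 5.1] open 0.0451 j [ 19.5  27.3 -15.8   1.9 -40.   78.7]
chockB in board mm [ 7.68e+01 -4.00e-02  5.00e-02] [-0.    0.06  0.01] Fboard [ 4.9 -0.4  4.5]
mister [-0.07  0.18]
board [0.52 0.6 ]
chA [ 0.12 -0.13]
```

View pics/side20.png

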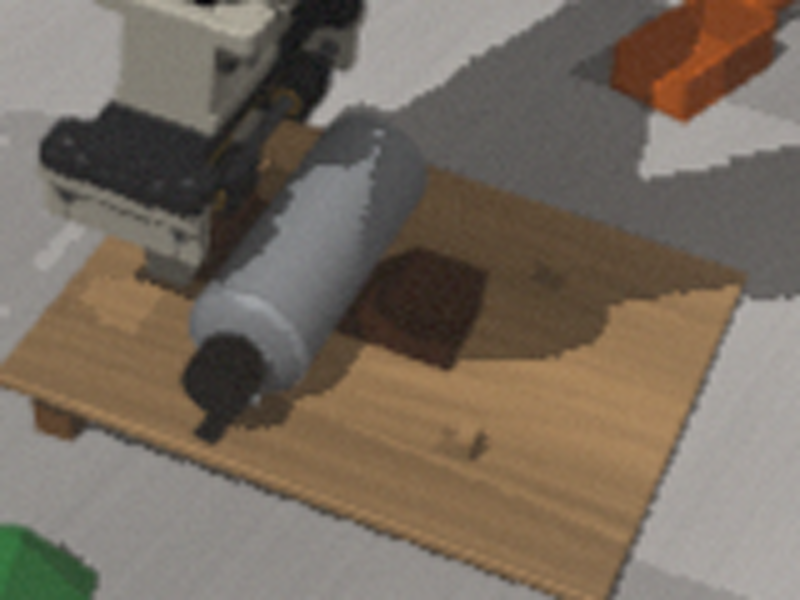

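>>> carry_out --moves "0.03 -0.0004 0 0 0 0 0; 0.03 -0.0004 0 0 0 0 0; 0.03 -0.0004 0 0 0 0 0"

```text
clock: 30.3
tool_pos: [0.6707, 0.0302, 0.2231]
orientation: [-180.0, -7.1, 9.6]
force: [3.6, 1.3, 5.2]
opening: 0.0446
```

Run:
```python
from trk import *
applyrow([0,-.0004,0,0,0,0,0]); repB(); trk("e"); cmp("a","e"); cmp("d","e")
```

```text
t 30.3 tcp [0.6707 0.0302 0.2231] cmd-err mm [-0.12 -0.1  -0.07] rot err deg [ 0.    0.05 -0.01] F [3.6 1.3 5.2] open 0.0446 j [ 19.5  27.2 -15.9   1.9 -40.   78.6]
chockB in board mm [ 7.633e+01 -4.000e-02  4.000e-02] [-0.    0.05  0.01] Fboard [4.3 0.7 4.7]
mister [0.08 0.11]
board [0.64 0.61]
chA [0.33 0.07]
mister [0.2 0. ]
board [0.22 0.  ]
chA [0.12 0.3 ]
```

>>> carry_out --moves "0.047 0 0 0 0 0 0; 0.051 0 0 0 0 0 0; 0.056 0 0 0 0 0 0; 0.06 0 0 0 0 0 0; 0.06 0 0 0 0 0 0; 0.06 0 0 -0.01 0 0 0; 0.06 0 0 -0.03 0 0 0; 0.06 0 0 -0.06 0 0 0; 0.06 0 0 -0.1 0 0 0; 0.06 0.01 0 -0.14 0 0 0; 0.06 0.02 0 -0.17 0 0 0; 0.06 0.02 0 -0.17 0 0 0"

```text
clock: 31.6
tool_pos: [0.6708, 0.03, 0.401]
orientation: [-180.0, -7.6, 9.6]
force: [0.5, -0.8, 0.2]
opening: 0.0598
```

Run:
```python
from trk import *
applyrow([0,.02,0,-.17,0,0,0]); state(); look("21");
```

```text
t 31.6 tcp [0.6708 0.03   0.401 ] cmd-err mm [ 0.86 -0.08  6.65] rot err deg [ 0.01  0.57 -0.04] F [ 0.5 -0.8  0.2] open 0.0598 j [ 19.6  18.   -4.4   1.5 -60.2  79.4]
```

View pics/side21.png

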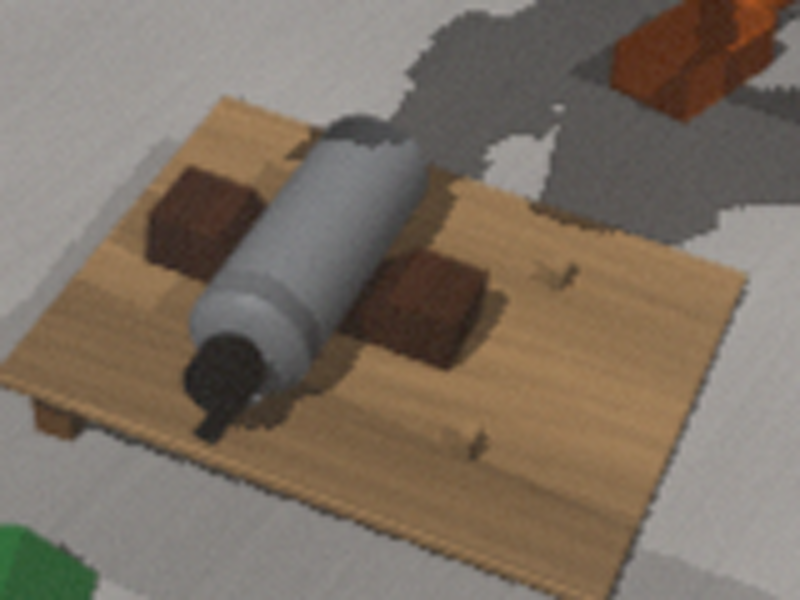

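View pics/w21.png

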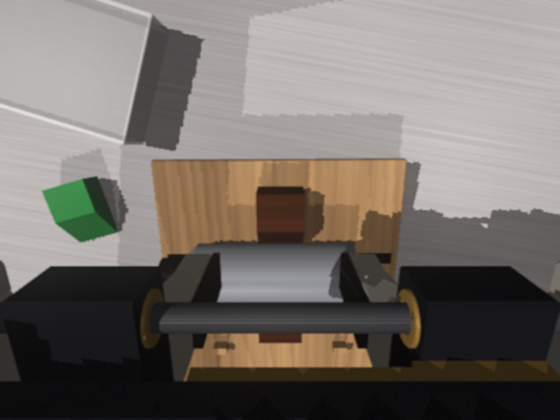

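>>> carry_out --moves "0.06 0 -0.04 0 0 0 0; 0.06 -0.03 -0.08 0 0 0 0; 0.06 -0.06 -0.12 0 0 0 0; 0.06 -0.09 -0.16 0 0 0 0; 0.06 -0.12 -0.2 0 0 0 0; 0.06 -0.15 -0.24 0 0 0 0; 0.06 -0.18 -0.28 0 0 0 0; 0.06 -0.2 -0.3 0 0 0 0; 0.06 -0.2 -0.3 0 0 0 0; 0.06 -0.2 -0.3 0 0 0 0"

```text
clock: 32.75
tool_pos: [0.4232, 0.293, 0.3689]
orientation: [179.9, -6.9, 9.7]
force: [0.7, 0.2, 1.3]
opening: 0.0601
```

Run:
```python
from trk import *
applyrow([0,-.2,-.3,0,0,0,0]); state()
b=np.load("board.npy")
for n in("scene","side"):
    s=ctrl.snapshot(n); cv2.imwrite(f"pics/fin_{n}.png",s["image"][:,:,::-1])
    print(n,[(r["extent"],r["confidence"],r["region"].sum()) for r in ctrl.trace(s,"mister")][:3])
    for nm,u,sg in(("low",-.0185,1),("up",.0763,-1)):
        uv=proj(s,slope_pt(b,[u],[0],[.02]))[0]; r=pick(s,"chock_a",uv); 
        if r is None: print(nm,"none"); continue
        # occluder: mister hull
        ig=mistermask(s,mpts(b,(.029,.005,0))); ig=cv2.dilate((ig>.1).astype(np.uint8),np.ones((5,5))).astype(np.float32)
        def fn(v):
            c,q=np.cos(v[2])*sg,np.sin(v[2])*sg; return slope_pt(b,v[0]+W[:,0]*c-W[:,1]*q,v[1]+W[:,0]*q+W[:,1]*c,W[:,2])
        r=r*(1-ig); v,f=fit([(s,r,ig)],fn,[u,0,0],np.array([.002,.002,np.radians(3)])); print(nm,n,(v[:2]*1e3).round(1),np.degrees(v[2]).round(1),round(f,3))
try: mfit(.029)
except Exception as e: print(e)
```

```text
t 32.75 tcp [0.4232 0.293  0.3689] cmd-err mm [-1.16 -0.   -1.06] rot err deg [-0.05 -0.07 -0.12] F [0.7 0.2 1.3] open 0.0601 j [ 58.6   5.  -27.6   6.6 -53.1  37.3]
scene [([0.5, 93.6, 132.0, 231.1], 0.65, np.int64(12638)), ([224.8, 188.8, 300.1, 233.7], 0.57, np.int64(1815)), ([183.9, 77.8, 240.6, 139.6], 0.16, np.int64(2407))]
low scene [-18.2  -0.4] -1.4 0.048
up none
side [([239.4, 188.9, 244.7, 199.7], 0.39, np.int64(46))]
low none
up side [55.6 43.5] -57.1 0.665
mister scene u,y mm [29.2  4.5] yaw -0.04 cost 0.047 conf 0.57
max() iterable argument is empty
```

View pics/fin_scene.png

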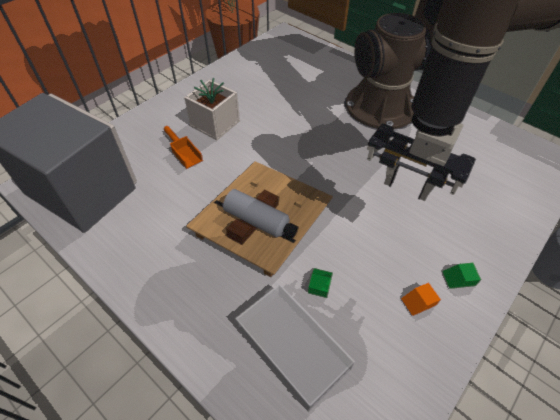

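Run:
```python
from trk import *
b=np.load("board.npy"); s=ctrl.snapshot("scene"); k=8;x0,y0=200,175
im=cv2.resize(s["image"][y0:y0+75,x0:x0+100,::-1],None,fx=k,fy=k,interpolation=cv2.INTER_CUBIC); im=np.clip((im/255.)**.6*255,0,255).astype(np.uint8)
for u,sg in((-.0185,1),(.0763,-1)):
    P=proj(s,slope_pt(b,u+sg*W[:,0],W[:,1],W[:,2]))
    for q in(P[:5],P[5:],P[[4,9]],P[[3,8]]): cv2.polylines(im,[np.round(((q-[x0,y0]+.5)*k)*8).astype(np.int32)],True,(0,255,0),1,cv2.LINE_AA,3)
for Q in mpts(b,(.0292,.0045,0)): cv2.polylines(im,[np.round(((proj(s,Q)-[x0,y0]+.5)*k)*8).astype(np.int32)],True,(0,0,255),1,cv2.LINE_AA,3)
cv2.imwrite("pics/finz.png",im)
```

```text
(no output)
```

View pics/finz.png

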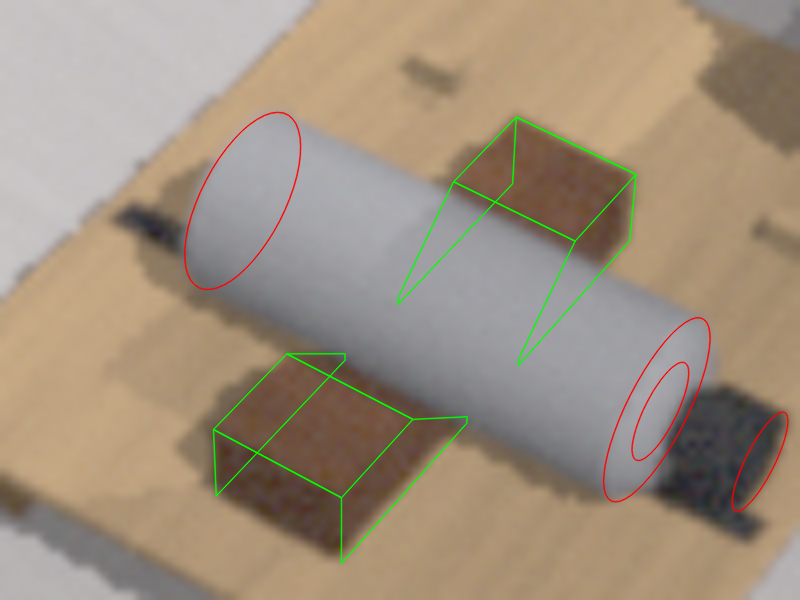

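```bash
python3 -c "
from plant import ctrl
print(ctrl.close_job(), ctrl.get_obs()['clock'])"
```

```text
the job is handed in; nothing more can be done
the job is handed in; nothing more can be done
```

The mister lies straight across the board over the drain slot, chocked on both sides, and the job is handed in. I pushed it up from the stops with one dark chock, left that chock below it, and slid the second one down against it from above.

**Last checks**
- **Mister:** it is about 29 mm up the slope (target 30 mm) and square to the board to within 0.5°, measured in the scene camera. It did not move after I released the chocks.
- **Chocks:** both match flat, square, toe-in outlines in the picture. The upper one touched the mister: the along-slope force rose from about 2 N to 5 N, and the mister gave about 0.4 mm.
- **Time:** the clock stood at about 33 s when I handed in, and the arm was clear of everything.
- **Other things:** I moved nothing near the planter, scoop, lid or look-alikes, and they look unmoved in the final picture.

**What went wrong or disagreed**
- On the first try I lowered the first chock too close. Its toe came down on the mister with about 20 N and the chock tipped up in the grip. I set the chock back down flat and gripped it again. The mister stayed against the stops.
- The mister sits about 4 to 5 mm left of the middle of the board. It already measured about 4 to 5 mm left at the start, and I did not correct it.
- The networks missed the mister in the final side view, and missed or misfitted the chocks in some views. The final mister numbers rest on the scene camera alone. The lower chock also fitted there; the upper one I checked by overlaying its expected outline.

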